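# Swap the pellet cup and the jaguar on the painting bench

### The job

Get the bench ready for painting the jaguar: tip the clay pellets out of the thick-walled cup into the blue bowl, and swap the cup and the jaguar, so that each stands upright in the middle of the round cork mat on which the other stood. Stand every dove whistle that is on the board upright in the pine tray, and do not disturb the bowl, the paint jar or the maple stick.

Things in the scene. Friction and masses are not known exactly. Their poses are not given: they have to be found in the camera images.
- jaguar: red terracotta jaguar figurine standing on a terracotta plinth 72 by 52 by 8; 95 long over nose and tail (x, nose at +x), 74 high to the ears; trunk 34 wide with flat vertical sides between 30 and 50 above the underside, over x -30 to +30. Loose, about 0.22 kg. Origin: on the ground under its middle; z up. It starts on mat_a.
- cup: thick-walled terracotta cup with 2 to 4 round clay pellets in it; outside a straight cylinder 68 in diameter, 52 high, no handle; inside a cone widening from about 37 at the floor (8 above the underside) to 60 at the rim (wall leans 14 degrees outward), so pellets roll out once it is tipped 80 to 90 degrees. Loose, 0.18 kg. Origin: centre of its underside; z out of its mouth. It starts on mat_b.
- mat_a: round cork mat, 130 in diameter, 3 thick, fixed to the board; the jaguar starts on it, the cup must end on it. Its top is 15 above the table (z = 0.015). Origin: centre of its underside.
- mat_b: round cork mat like the other, 130 in diameter, 3 thick, fixed; the cup starts on it, the jaguar must end on it. Top at z = 0.015. Origin: centre of its underside.
- bowl: blue enamel bowl, loose, 0.3 kg, 150 in diameter at the rim, 50 high, wall 4, standing on the board. Origin: centre of its underside, on its axis; z up.
- tray: low pine tray, fixed to the board, 270 long (x) by 130 wide (y) outside, walls 6 thick and 22 high, inner floor 6 above its underside. Origin: centre of its underside. It is empty at the start.
- paint_jar: small glass paint jar with a steel lid, 48 in diameter, 55 high, loose bystander. Origin: centre of its underside.
- stick: maple pointing stick lying on the board, round, 10 thick, about 180 long (x), loose bystander. Origin: below its middle, on the board.
- clamped_block: pine holding block 50 by 90 by 40 high with a small iron C-clamp over it (in all 67 high), fixed at the board's far edge; bystander. Origin: centre of the block's underside. The ash board under everything is 12 thick, so its top lies at z = 0.012.
- pellet0_center (a point): centre of a round fired-clay pellet, 16 in diameter, 10 g, in the cup at the start; None when absent (2 to 4 are there).
- pellet1_center (a point): centre of a round fired-clay pellet, 16 in diameter, 10 g, in the cup at the start; None when absent (2 to 4 are there).
- pellet2_center (a point): centre of a round fired-clay pellet, 16 in diameter, 10 g, in the cup at the start; None when absent (2 to 4 are there).
- pellet3_center (a point): centre of a round fired-clay pellet, 16 in diameter, 10 g, in the cup at the start; None when absent (2 to 4 are there).
- dove0: cream clay dove whistle standing upright on the board; 76 long (x: beak at +x, tail at -x), body 32 wide (y) with flat sides between 15 and 30 above its underside, 50 high, heavy round foot 40 across, 8 high. Loose, 90 g. Origin: centre of its underside; z up. None when absent (2 or 3 are there).
- dove1: cream clay dove whistle standing upright on the board; 76 long (x: beak at +x, tail at -x), body 32 wide (y) with flat sides between 15 and 30 above its underside, 50 high, heavy round foot 40 across, 8 high. Loose, 90 g. Origin: centre of its underside; z up. None when absent (2 or 3 are there).
- dove2: cream clay dove whistle standing upright on the board; 76 long (x: beak at +x, tail at -x), body 32 wide (y) with flat sides between 15 and 30 above its underside, 50 high, heavy round foot 40 across, 8 high. Loose, 90 g. Origin: centre of its underside; z up. None when absent (2 or 3 are there).
Things that resemble listed ones, but are neither listed nor needed, are in the scene too. Leave any green look-alike of the dove0 alone.

How it is judged (in metres and radians):
On the way:
1. the cup is tipped (more than about 63 degrees) over the bowl (angle between cup's own z axis and vertical above 1.1 rad and horizontal distance between cup and bowl below 0.13 m and height (world z) of cup above 0.06 m), for 0.1 s.
At the end, for the whole second after the job is handed in: The jaguar stands upright on mat_b and the cup stands upright on mat_a, each within 30 mm of the mat's centre; all pellets lie in the bowl; all doves stand upright (within 20 degrees) on the tray's floor, inside its walls; all released and at rest (horizontal distance between jaguar and mat_b below 0.03 m and angle between each of jaguar, cup's own z axis and vertical below 0.2 rad and height (world z) of jaguar between 0.011 and 0.021 m and linear speed of each of jaguar, cup, dove0, dove1, dove2 below 0.03 m/s and horizontal distance between cup and mat_a below 0.03 m and height (world z) of cup between 0.011 and 0.021 m and horizontal distance between each of pellet0_center, pellet1_center, pellet2_center, pellet3_center and bowl below 0.075 m and height (world z) of each of pellet0_center, pellet1_center, pellet2_center, pellet3_center below 0.062 m and x of dove0 in the frame of tray between -0.13 and 0.13 m and y of dove0 in the frame of tray between -0.06 and 0.06 m and z of each of dove0, dove1, dove2 in the frame of tray below 0.02 m and angle between each of dove0, dove1, dove2's own z axis and vertical below 0.35 rad and x of dove1 in the frame of tray between -0.13 and 0.13 m and y of dove1 in the frame of tray between -0.06 and 0.06 m and x of dove2 in the frame of tray between -0.13 and 0.13 m and y of dove2 in the frame of tray between -0.06 and 0.06 m); the robot touches nothing.
It fails at once if the bowl is shoved more than 40 mm or tipped (distance of bowl from where it was at the start of the episode above 0.04 m or angle between bowl's own z axis and vertical above 0.5 rad).
It fails at once if the paint jar or the stick is moved more than 30 mm (distance of any of paint_jar, stick from where it was at the start of the episode above 0.03 m).
Of pellet0, pellet1, pellet2, pellet3 only 2 to 4 are there at a start; the rules pass over those that are not, and their reading is None.
Of dove0, dove1, dove2 only 2 to 3 are there at a start; the rules pass over those that are not, and their reading is None.
At some moment in a run one of jaguar, dove0, dove1, dove2 may be knocked a few centimetres aside while the robot is not near it.
It also fails if it takes over 210 s, if anything falls off the work surface, if the arm or the gripper's body presses on something with over 40 N, if the wrist force passes 120 N, or if a joint passes its speed limit or range.

### The arm

A 7-joint arm with a two-finger parallel gripper is mounted at the origin on the work surface. World frame = base frame: x ahead of the robot, y to its left, z up, the work surface at z = 0. Lengths are in mm, angles in rad, forces in N, time in s.
With the tool pointing down it reaches from about 400 to 850 mm from the base axis. Payload 4.4 kg.
Tool frame: the origin (TCP) lies between the finger pads; the fingertips stand 22 mm ahead of it and the grasp point (between the pads) lies 3 mm ahead of it (ctrl.tips_ahead is the distance from the TCP to the fingertips, in mm); z points along the fingers, y is the line along which they close (so a half turn about z gives the same grasp; the last joint's range is limited). The gripper opens to 94 mm and grips with 3 to 60 N. Pads are 16 mm wide; open, the fingers measure 119 mm over their backs; the gripper's body (75 mm by 177 mm) begins 78 mm behind the grasp point.
Start: joints at [1.122, 0.628, 0.038, 1.517, -0.027, 0.996, -0.02], TCP at [242.816, -602.958, 227.478] pointing down, gripper open.
Joint ranges: [-3.06, 3.06], [-0.37, 2.12], [-1.25, 1.32], [0.18, 2.47], [-1.1, 4.24], [0.23, 1.98], [-2.94, 2.94]. Speed limits (rad/s): [2.57, 2.57, 3.14, 3.14, 3.14, 3.14, 3.14].

### API

Orientations are given as a rotation vector (axis times angle).
In Python, from bench import state, read_camera, get_calibration, ctrl gives the robot as it stands.
- The arm moves only by the tool move_arm, never from a script. Its argument "motion" is a list of rows, each a list of 2 entries, a list of its own where there are three numbers: the shift along the world's x, y, z scaled (see below), then the turn about the world's z scaled (see below). In form: [[[tx, ty, tz], spin], ...]. A call has 1 to 10 rows; each row is the pose to reach, as a shift and turn from the pose commanded when the call began; what a row does not reach only later rows make up. The controller multiplies each number of a shift by 200 mm and each number of a turn by 120 degrees. A row lasts 1/10 s, in which the tool goes at most 50 mm and 8.59 degrees, less where a joint would pass 70% of its speed; a pose out of reach is approached as far as the arm can. A call with a number of a shift or a turn outside -1 to 1 is refused whole. A call with a gripper value outside its range is refused whole. "fingers" is the finger opening in mm, from 0 to 94, set as the call begins (left out, the last holds). The fingers move at their own pace and stop on an object; the grip force is fixed at half the most. Time passes only in rows, so rows that repeat a pose let the fingers close. It gives the time, the measured TCP pose, the force, the opening and the grip force at its end, in the units of the state.
- state(): the state, without advancing time (a new reading comes with each control period).
- read_camera(name): name is "scene" or "top"; returns the picture (400x640x3 uint8, red, green, blue); there is no depth.
- get_calibration(name): a dict with "fx", "fy", "cx", "cy" (pixels), "cam_to_world" (4x4, takes a point from camera to world coordinates). Camera axes: x right, y up, looking along -z (the intrinsics and any distortion apply to the point x, -y, -z); pixel columns grow to the right and rows downward; lengths in mm; the calibration is good to about 2 mm. A picture is of the moment at which its call begins. get_calibration takes no time and is no camera call.
- ctrl.close_job(): hands the job in; it is judged then, once.
The state is a dict: "clock": time; "joint_pos": joint angles; "joint_vel": joint speeds; "effort": joint torques, N m; "position": TCP position; "ee_rot": TCP orientation; "force": force on the tool from outside, world axes, zero at the start; "moment": the same for the moment, N m; "finger_gap": finger opening in mm; "grasp_force": force on a finger pad.
Only numpy, scipy, OpenCV 4.12 (cv2) and the standard library are available. Lean on these libraries where they do the work, as an engineer would, in place of code of your own. Each camera call takes 0.05 s, during which the arm holds its last target. There are 200 camera calls.

## Working session

There is one attempt and no reset: what is moved stays moved. The work goes in short steps, Python scripts to look and compute and a tool call to move; the robot and the scene stay as the last step left them, time stands still between calls to the robot, and variables do not carry over. Pictures are saved under pics/ and viewed, at most 14 in all, crops included, and the job is handed in when it is done.

Besides the shell and the picture viewer there is one more tool, called as name(argument=value, ...) on one line, values as JSON. move_arm: Moves the arm, as the interface text tells. Its arguments: {"type":"object","properties":{"motion":{"type":"array"},"fingers":{"type":"number"}},"required":["motion"]}

```bash
mkdir -p pics; ls
python3 - <<'E'
from bench import state, read_camera, get_calibration, ctrl
import cv2
for n in ("scene","top"):
    im=read_camera(n); cv2.imwrite(f"pics/{n}0.png",cv2.resize(im[:,:,::-1],(800,500),interpolation=cv2.INTER_CUBIC))
    c=get_calibration(n); print({k:(v if k!="cam_to_world" else [[round(float(x),3) for x in r] for r in v]) for k,v in c.items()})
s=state(); print(s["position"],s["ee_rot"],s["clock"])
E
```

```text
pics
{'fx': 428.45869884327414, 'fy': 428.45869884327414, 'cx': 321.9180731759571, 'cy': 200.76524226841266, 'cam_to_world': [[0.131, -0.673, 0.728, 1432.741], [0.991, 0.073, -0.11, -164.732], [0.021, 0.736, 0.676, 924.502], [0.0, 0.0, 0.0, 1.0]]}
{'fx': 392.93616597802406, 'fy': 392.93616597802406, 'cx': 320.5721685342252, 'cy': 199.97835340039117, 'cam_to_world': [[0.104, 0.974, -0.201, 245.743], [-0.995, 0.102, -0.019, -35.268], [0.002, 0.202, 0.979, 1143.918], [0.0, 0.0, 0.0, 1.0]]}
[ 242.6008275  -602.42574784  226.66653524] [-3.08261274e+00 -5.97358953e-01  5.57946603e-04] 0.1
```

View pics/scene0.png

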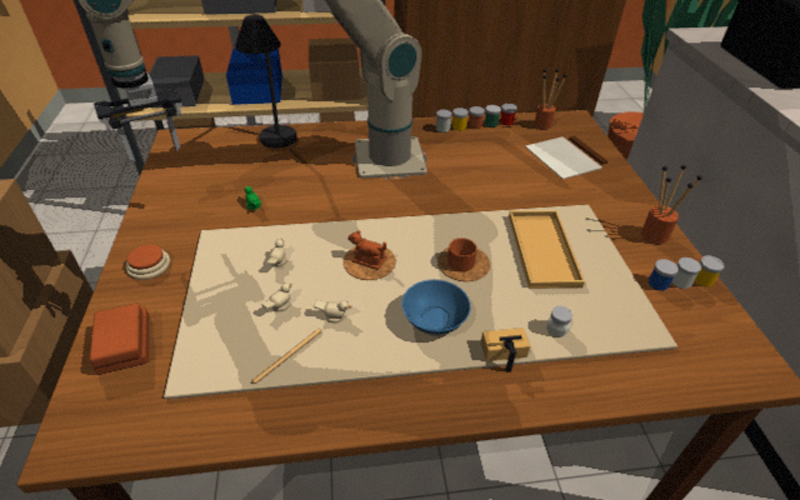

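View pics/top0.png

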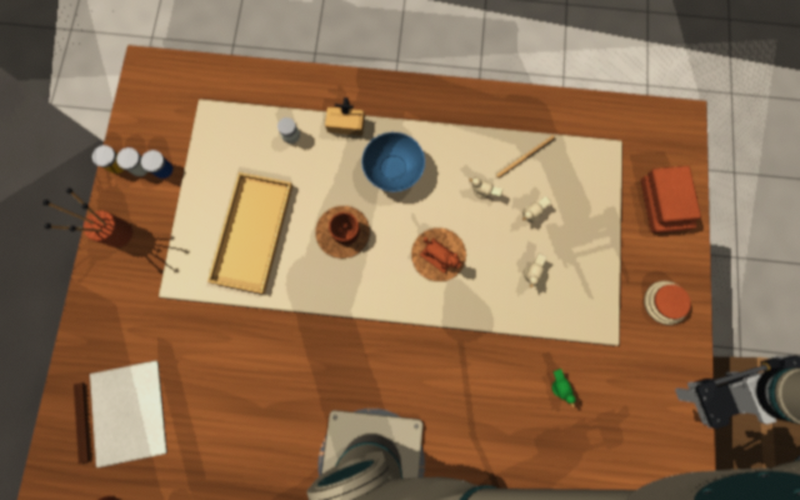

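The jaguar stands on the mat at scene (369,262), and the cup on the mat at (465,262). There are three cream doves at (277,257), (280,298) and (335,310), plus a green decoy at (253,200). The bowl is at (437,307), the tray at (545,248), the block at (505,343), the jar at (560,320), and the stick at (287,355).

The tool can only shift and spin, so the cup has to be tipped in the grip against something fixed, such as the block. I'll measure next.

```bash
cat > h.py <<'E'
import numpy as np, cv2
from bench import state, read_camera, get_calibration, ctrl
def ray(n,u,v):
    c=get_calibration(n); T=np.array(c["cam_to_world"])
    d=T[:3,:3]@np.array([(u-c["cx"])/c["fx"],-(v-c["cy"])/c["fy"],-1.]); return T[:3,3],d
def at(n,u,v,z):
    o,d=ray(n,u,v); return (o+d*(z-o[2])/d[2])[:2].round(1)
def proj(n,P):
    c=get_calibration(n); T=np.array(c["cam_to_world"]); p=T[:3,:3].T@(np.asarray(P,float).T-T[:3,3:]) 
    return np.c_[c["cx"]+c["fx"]*p[0]/-p[2], c["cy"]-c["fy"]*p[1]/-p[2]]
def tri(p,q): # scene pixel, top pixel
    A=[];b=[]
    for n,(u,v) in (("scene",p),("top",q)):
        o,d=ray(n,u,v); d/=np.linalg.norm(d); M=np.eye(3)-np.outer(d,d); A.append(M); b.append(M@o)
    return np.linalg.lstsq(np.vstack(A),np.hstack(b),rcond=None)[0].round(1)
def crop(n,x0,y0,w,h,k,f):
    im=read_camera(n)[y0:y0+h,x0:x0+w,::-1]; cv2.imwrite("pics/"+f,cv2.resize(im,None,fx=k,fy=k,interpolation=cv2.INTER_CUBIC))
E
python3 -c "
from h import *
crop('top',160,70,300,190,2.65,'t1.png'); crop('scene',190,150,320,160,2.5,'s1.png')"
```

```text
(no output)
```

View pics/t1.png

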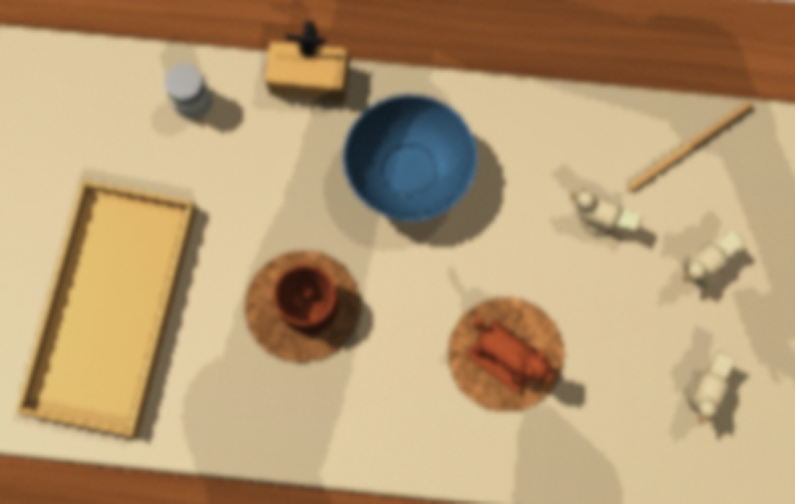

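View pics/s1.png

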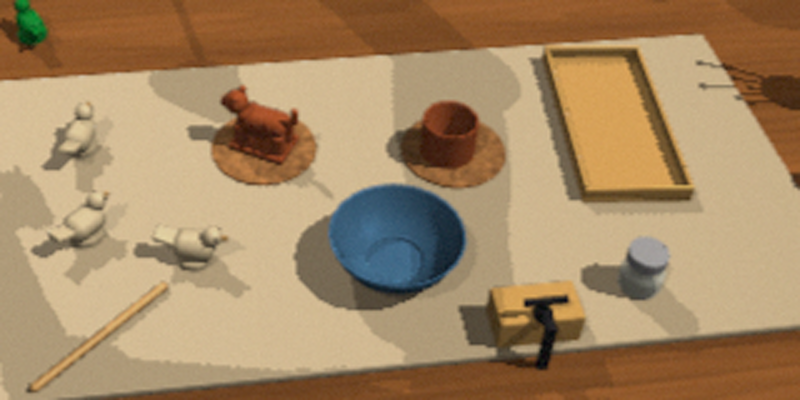

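The top crop shows the mats at (302,306) and (507,354), the bowl at (411,158), the block's top near (307,68) with the clamp on its far side, and the doves heading left or down. The scene crop shows the block's robot-side top edge from (490,290) to (580,283), free of the clamp. Next I'll turn these into positions.

```bash
cat >> h.py <<'E'
T=lambda u,v:(u/2.65+160,v/2.65+70)
S=lambda u,v:(u/2.5+190,v/2.5+150)
E
cat > m.py <<'E'
from h import *
a=lambda u,v,z: at('top',*T(u,v),z); b=lambda u,v,z: at('scene',*S(u,v),z)
print('mat_b',a(302,306,15),b(455,148,15)); print('mat_a',a(507,354,15),b(264,148,15))
print('cup rim',a(306,296,67),b(450,119,67))
print('bowl rim',a(411,158,62),b(398,238,62))
print('tray corners top',a(86,186,34),a(193,205,34),a(137,434,34),a(22,412,34),b(544,48,34),b(638,48,34),b(690,190,34),b(587,192,34))
print('jar lid',a(186,82,67),b(648,252,67))
print('block top(52): T',a(267,86,52),a(347,95,52),a(273,42,52),a(349,48,52),'S',b(490,290,52),b(580,283,52),b(500,318,52),b(584,313,52))
print('clamp', tri(S(547,300),T(310,40)), a(310,40,79), b(547,300,79))
print('stick',a(632,188,17),a(750,105,17))
for n,ht,tt,hs,ts in (('A',(585,202),(632,222),(211,235),(160,237)),('B',(698,262),(735,241),(95,200),(58,238)),('C',(708,405),(723,363),(85,112),(67,148))):
    print(n,'head',tri(S(*hs),T(*ht)),'tail',tri(S(*ts),T(*tt)))
print('jag head/tail',tri(S(234,97),T(543,370)),tri(S(294,115),T(477,328)))
print('jag plinth scene: L',b(230,155,23),'M',b(283,165,23))
E
python3 m.py
```

```text
mat_b [506.5 127.8] [508.2 132.4]
mat_a [ 476.  -104.4] [ 482.6 -101.5]
cup rim [505.8 117.4] [511.1 120.3]
bowl rim [674.5  23. ] [686.4  25.8]
tray corners top [614.3 383.8] [604.7 261.1] [344.1 282.4] [354.7 408.8] [349.4 287.9] [362.8 415. ] [627.2 384.4] [616.9 263.1]
jar lid [735.5 281.3] [739.9 284.8]
block top(52): T [747.1 194.2] [745.7 103.2] [801.3 194.7] [803.  107.8] S [759.1 110.3] [760.8 206.5] [795.5 111.8] [799.2 198.8]
clamp [796.8 152.7  76.1] [794.2 148.4] [798.9 155.5]
stick [ 682.7 -229.2] [ 798.4 -359. ]
A head [ 648.4 -172.8   49.5] tail [ 634.8 -228.2   37.9]
B head [ 589.9 -297.9   58. ] tail [ 624.2 -340.5   39.1]
C head [ 435.6 -316.2   53.5] tail [ 484.9 -335.1   41.6]
jag head/tail [ 451.1 -136.8   74.1] [489.  -66.1  71.8]
jag plinth scene: L [ 498.6 -143.8] M [522.7 -82. ]
```

move_arm(motion=[[[1,1,0],-0.1825],[[1,1,0],-0.1825],[[1,1,0],-0.1825],[[1,1,0],-0.1825],[[1,1,0],-0.1825],[[1,1,0],-0.1825],[[1,1,0],-0.1825]], fingers=94)

```text
clock: 0.9
position: [448.0, -397.2, 227.2]
ee_rot: [-3.138, -0.016, -0.004]
force: [0.2, -0.2, -0.7]
finger_gap: 94.1
grasp_force: 0.0
```

move_arm(motion=[[[0.32,1,0],0],[[0.32,1,0],0],[[0.32,1,0],0],[[0.32,1,0],0],[[0.32,1,0],0],[[0.32,1,0],0]])

```text
clock: 1.5
position: [507.3, -201.4, 227.5]
ee_rot: [-3.141, -0.007, 0.0]
force: [-0.5, -0.8, 0.0]
finger_gap: 94.3
grasp_force: 0.0
```

move_arm(motion=[[[0,1,0],0],[[0,1,0],0],[[0,1,0],0],[[0,1,0],0],[[0,1,0],0],[[0,1,0],0]])

```text
clock: 2.1
position: [507.0, -4.5, 227.5]
ee_rot: [3.14, 0.0, 0.0]
force: [0.4, -1.2, 0.3]
finger_gap: 93.7
grasp_force: 0.0
```

```bash
cat >> h.py <<'E'
def st():
    s=state(); r=cv2.Rodrigues(np.array(s["ee_rot"],float))[0]; y=r[:,1]
    print("t",round(s["clock"],1),"p",np.round(s["position"],1),"padline",round(np.degrees(np.arctan2(y[1],y[0]))%180,1),"tilt",np.round(r[:2,2],3),"F",np.round(s["force"],1),"gap",round(s["finger_gap"],1),"g",np.round(s["grasp_force"],1))
E
python3 -c "
from h import *
st()
b=lambda u,v,z: at('scene',*S(u,v),z)
print('feet',b(195,254,16),b(88,235,16),b(80,148,16))
print('jag back',at('top',*T(512,350),70))
print(get_calibration('top')['cam_to_world'][0][3])"
```

```text
t 2.1 p [507.   -4.5 227.5] padline 90.0 tilt [ 0.    -0.001] F [ 0.4 -1.2  0.3] gap 93.7 g 0.0
feet [ 644.5 -192. ] [ 603.  -309.9] [ 459.2 -324.2]
jag back [ 469.6 -105.9]
245.74287844824613
```

move_arm(motion=[[[0.005,0.3,0],0],[[0.005,0.62,0],0],[[0.005,0.62,-0.2],0],[[0.005,0.62,-0.4],0],[[0.005,0.62,-0.55],0],[[0.005,0.62,-0.7],0],[[0.005,0.62,-0.8],0],[[0.005,0.62,-0.85],0],[[0.005,0.62,-0.8875],0],[[0.005,0.62,-0.8875],0]])

```text
clock: 3.1
position: [508.2, 119.5, 49.7]
ee_rot: [3.141, -0.003, -0.0]
force: [0.7, 0.1, 0.5]
finger_gap: 94.0
grasp_force: 0.0
```

move_arm(motion=[[[0,0,0],0],[[0,0,0],0],[[0,0,0],0],[[0,0,0],0],[[0,0,0],0],[[0,0,0],0],[[0,0,0],0],[[0,0,0],0],[[0,0,0],0],[[0,0,0],0]], fingers=40)

```text
clock: 4.1
position: [508.3, 120.8, 50.7]
ee_rot: [3.141, 0.0, 0.002]
force: [-1.1, -0.3, 6.0]
finger_gap: 67.8
grasp_force: 30.0
```

move_arm(motion=[[[0,0,0.2],0],[[0,0,0.4],0],[[0,0,0.5],0],[[0,0,0.5],0],[[0,0,0.5],0]])

```text
clock: 4.6
position: [507.2, 121.2, 149.4]
ee_rot: [-3.142, -0.002, 0.001]
force: [-0.3, -0.1, -2.9]
finger_gap: 67.9
grasp_force: 30.0
```

```bash
python3 -c "
from h import *
st()
crop('scene',280,100,200,150,4,'s2.png')"
```

```text
t 4.6 p [507.2 121.2 149.4] padline 90.1 tilt [-0.001  0.   ] F [-0.3 -0.1 -2.9] gap 67.9 g 30.0
```

View pics/s2.png

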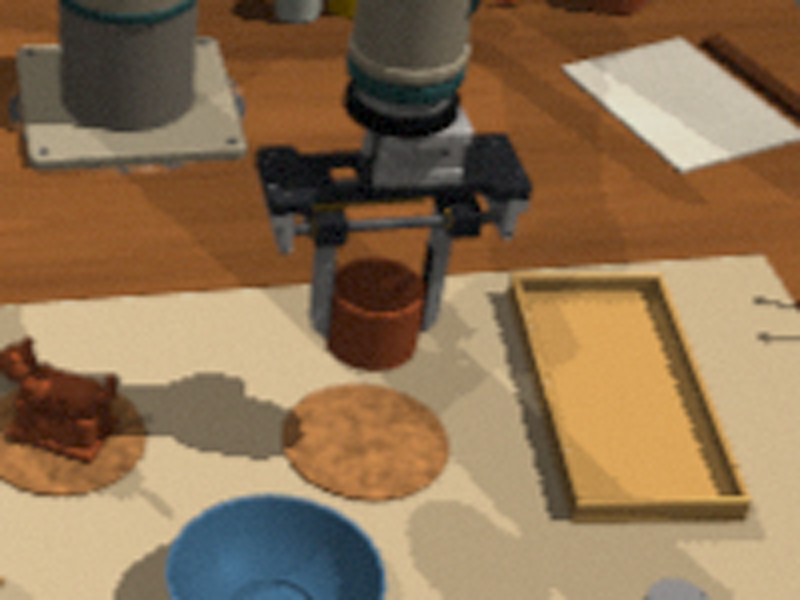

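The cup is held upright, and the empty mat_b is visible at (366,441). I'll carry the cup over the front edge of the block.

move_arm(motion=[[[0.2,0.05,0],0],[[0.4,0.1,0],0],[[0.6,0.15,0],0],[[0.8,0.2,0],0],[[0.95,0.255,0],0],[[1,0.255,0],0],[[1,0.255,0],0]])

```text
clock: 5.35
position: [707.6, 171.7, 146.2]
ee_rot: [3.14, 0.001, -0.006]
force: [-0.2, -0.9, -1.7]
finger_gap: 68.1
grasp_force: 30.0
```

move_arm(motion=[[[0.075,0,-0.1],0],[[0.075,0,-0.2],0],[[0.075,0,-0.27],0],[[0.075,0,-0.285],0],[[0.075,0,-0.285],0]])

```text
clock: 5.85
position: [721.7, 171.9, 92.0]
ee_rot: [3.141, 0.001, -0.003]
force: [-0.2, 0.3, -1.9]
finger_gap: 67.9
grasp_force: 30.0
```

```bash
python3 -c "
from h import *
st()
print('mat_b',at('scene',280+366/4,100+441/4,15), 'ends',at('scene',280+284/4,100+441/4,15),at('scene',280+449/4,100+441/4,15))
crop('scene',330,190,160,110,5,'s3.png')"
```

```text
t 5.8 p [721.7 171.9  92. ] padline 90.0 tilt [-0.002 -0.   ] F [-0.2  0.3 -1.9] gap 67.9 g 30.0
mat_b [512.6 129.8] ends [505.7  67. ] [519.6 193.6]
```

View pics/s3.png

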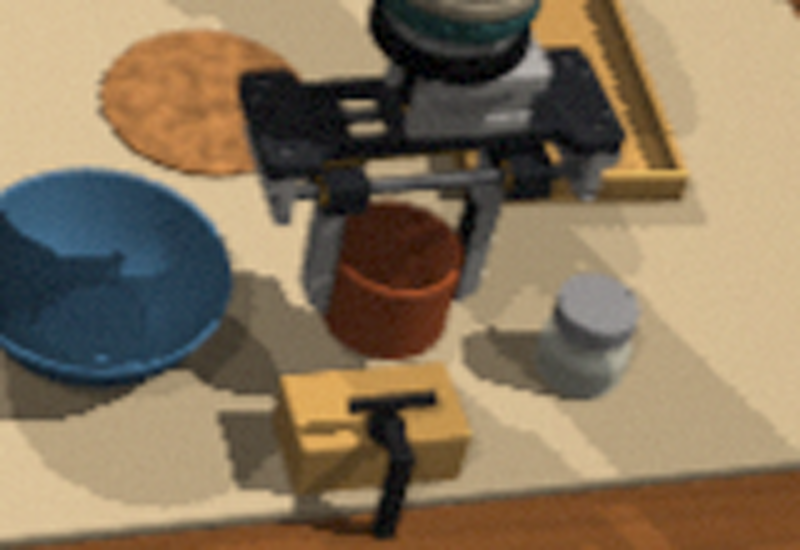

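```bash
python3 -c "
from h import *
print('edge',at('scene',330+76,190+74-.4,52),'cup far low',at('scene',330+390/5,190+357/5,57), at('scene',330+468/5,190+433/5,52), at('scene',330+300/5,190+432/5,52))"
```

```text
edge [757.3 164.3] cup far low [754.7 169.7] [803.5 197.4] [793.  112.4]
```

move_arm(motion=[[[0.045,0,0],0],[[0.045,0,-0.02],0],[[0.045,0,-0.035],0],[[0.045,0,-0.05],0],[[0.045,0,-0.065],0],[[0.045,0,-0.08],0],[[0.045,0,-0.08],0]])

```text
clock: 6.6
position: [732.1, 172.0, 83.6]
ee_rot: [-3.141, 0.001, -0.003]
force: [-10.4, -2.2, 25.5]
finger_gap: 67.7
grasp_force: 30.0
```

```bash
python3 -c "
from h import *
st()
crop('scene',330,190,160,110,5,'s4.png')"
```

```text
t 6.6 p [732.1 172.   83.6] padline 90.0 tilt [0.002 0.001] F [-10.4  -2.2  25.5] gap 67.7 g 30.0
```

View pics/s4.png

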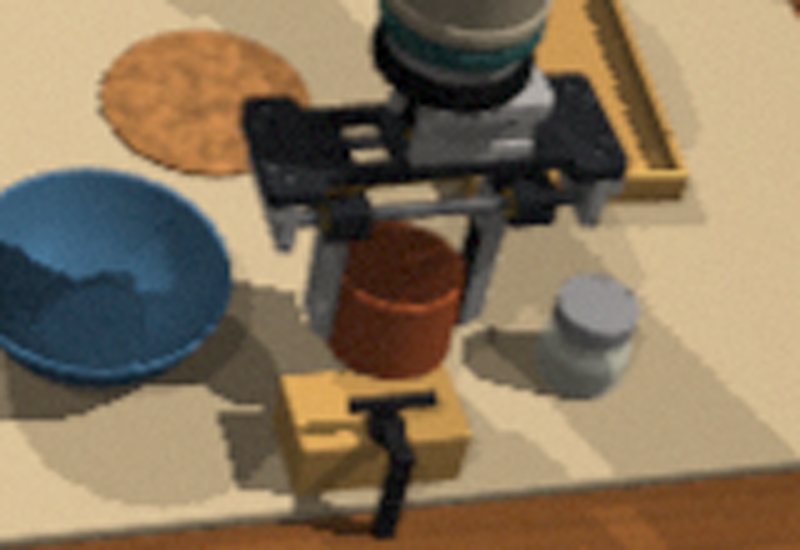

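move_arm(motion=[[[-0.02,0,0],0],[[-0.02,0,-0.02],0],[[-0.02,0,-0.035],0],[[-0.02,0,-0.05],0],[[-0.02,0,-0.05],0]])

```text
clock: 7.15
position: [728.9, 170.9, 70.9]
ee_rot: [3.141, -0.001, 0.005]
force: [-4.0, -3.0, 13.2]
finger_gap: 66.2
grasp_force: 30.0
```

```bash
python3 -c "
from h import *
st()"
```

```text
t 7.2 p [728.9 170.9  70.9] padline 90.0 tilt [ 0.003 -0.001] F [-4.  -3.  13.2] gap 66.2 g 30.0
```

```bash
python3 -c "
from h import *
crop('scene',350,200,120,80,6,'s5.png')"
```

```text
(no output)
```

View pics/s5.png

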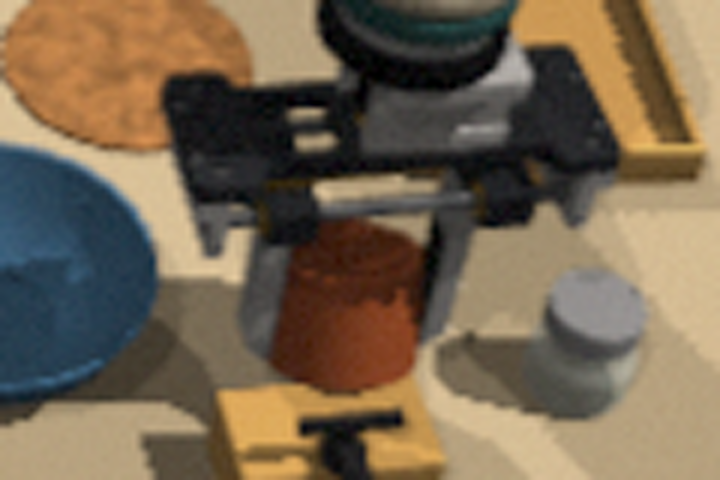

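The cup is turning in the grip: its base is on the block edge at (345,385) and its rim leans towards the robot. I'll estimate the tilt.

```bash
cat > tilt.py <<'E'
import sys
from h import *
from scipy.optimize import least_squares
# args: rim far-corner row, base far-corner row (full image px), y, mode
def fit(v1,v2,y,ex=757,ez=52):
    def f(q):
        th,s=q; P2=np.array([ex+s*np.cos(th),y,ez+s*np.sin(th)]); P1=P2+52*np.array([-np.sin(th),0,np.cos(th)])
        pr=proj("scene",np.array([P1,P2])); return [pr[0,1]-v1,pr[1,1]-v2]
    r=least_squares(f,[.5,5]); th,s=r.x
    P2=np.array([ex+s*np.cos(th),ez+s*np.sin(th)]); ax=np.array([-np.sin(th),np.cos(th)]); c=P2-34*np.array([np.cos(th),np.sin(th)])
    print("tilt",np.degrees(th).round(1),"s",s.round(1),"base centre",c.round(1),"res",r.fun.round(2)); 
    p=state()["position"]; d=np.array([p[0],p[2]-3])-c
    print("grasp point in cup: up",(d@ax).round(1),"side",(d@[np.cos(th),np.sin(th)]).round(1))
fit(*map(float,sys.argv[1:4]))
E
python3 tilt.py 238.0 264.3 171; python3 tilt.py 238.0 263.3 171
```

```text
tilt 56.3 s 11.2 base centre [744.4  33. ] res [ 4.93 -1.45]
grasp point in cup: up 32.2 side 20.5
tilt 59.0 s 11.5 base centre [745.4  32.7] res [ 4.87 -0.67]
grasp point in cup: up 32.3 side 21.7
```

move_arm(motion=[[[-0.01,0,-0.01],0],[[-0.02,0,-0.02],0],[[-0.03,0,-0.03],0],[[-0.03,0,-0.03],0]])

```text
clock: 7.6
position: [725.6, 171.4, 65.7]
ee_rot: [-3.141, 0.0, -0.015]
force: [-0.1, -2.7, 10.6]
finger_gap: 66.0
grasp_force: 30.0
```

```bash
python3 -c "
from h import *
st()
crop('scene',350,200,120,80,6,'s6.png')"
```

```text
t 7.6 p [725.6 171.4  65.7] padline 90.0 tilt [0.009 0.   ] F [-0.1 -2.7 10.6] gap 66.0 g 30.0
```

View pics/s6.png

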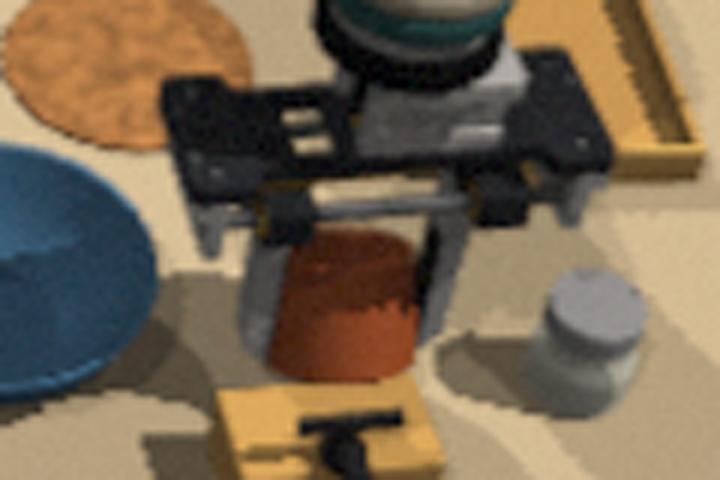

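move_arm(motion=[[[-0.01,0,-0.01],0],[[-0.01,0,-0.02],0],[[-0.015,0,-0.03],0],[[-0.015,0,-0.035],0],[[-0.015,0,-0.035],0]])

```text
clock: 8.15
position: [721.7, 172.2, 58.7]
ee_rot: [-3.14, -0.0, -0.011]
force: [-2.3, -0.7, 14.0]
finger_gap: 65.9
grasp_force: 30.0
```

```bash
python3 -c "
from h import *
st()
im=read_camera('scene')[200:280,350:470,::-1]; cv2.imwrite('pics/s7.png',cv2.resize(im,None,fx=6,fy=6,interpolation=cv2.INTER_CUBIC))"
```

```text
t 8.2 p [721.7 172.2  58.7] padline 90.0 tilt [0.007 0.001] F [-2.3 -0.7 14. ] gap 65.9 g 30.0
```

move_arm(motion=[[[-0.02,0,0.1],0],[[-0.06,0,0.25],0],[[-0.06,0,0.4],0],[[-0.06,0,0.4],0],[[-0.06,0,0.4],0]])

```text
clock: 8.7
position: [706.6, 172.2, 134.9]
ee_rot: [-3.141, -0.001, -0.002]
force: [-0.0, 0.1, -2.7]
finger_gap: 65.7
grasp_force: 30.0
```

```bash
python3 -c "
from h import *
st()
a=read_camera('scene')[170:280,330:470,::-1]; b=read_camera('top')[60:170,230:370,::-1]
cv2.imwrite('pics/c8.png',cv2.resize(np.vstack([a,b]),None,fx=2.7,fy=2.7,interpolation=cv2.INTER_CUBIC))"
```

```text
t 8.7 p [706.6 172.2 134.9] padline 90.0 tilt [0.001 0.   ] F [-0.   0.1 -2.7] gap 65.7 g 30.0
```

View pics/c8.png

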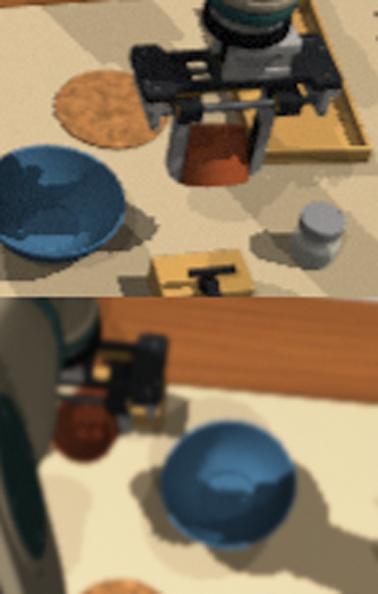

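The mouth now faces the robot, with the top view showing it at (85,430). I'll estimate the tilt by comparing the cup's outline with a projected model.

```bash
cat > fit.py <<'E'
from h import *
from scipy.optimize import least_squares
# cup silhouette: terracotta mask row profile in a window of columns round the cup, compared with projected model mask
def model(n,th,up,side,p,yaw=np.pi/2):
    a=np.linspace(0,2*np.pi,60); m=np.array([np.cos(yaw-np.pi/2)*-1,-np.sin(yaw-np.pi/2),0]) # mouth dir horizontally
    ax=np.cos(th)*np.array([0,0,1])+np.sin(th)*m; e=np.cos(th)*-m+np.sin(th)*np.array([0,0,1]); l=np.cross(ax,e)
    g=np.array([p[0],p[1],p[2]-3.]); c=g-up*ax-side*e
    P=np.vstack([c+34*(np.cos(t)*e+np.sin(t)*l)+z*ax for t in a for z in (0,52)])
    h=cv2.convexHull((proj(n,P)*8).astype(np.int32)); M=np.zeros((3200,5120),np.uint8); cv2.fillConvexPoly(M,h,255)
    return cv2.resize(M,(640,400),interpolation=cv2.INTER_AREA)/255.
def obs(n):
    im=read_camera(n); hsv=cv2.cvtColor(im,cv2.COLOR_RGB2HSV)
    return im,((hsv[...,0]<9)|(hsv[...,0]>172))&(hsv[...,1]>125)&(hsv[...,2]>25)
if __name__=="__main__":
    p=state()["position"]; O={n:obs(n)[1] for n in ("scene","top")}
    B={}
    for n in O:
        u,v=proj(n,np.array([[p[0],p[1],p[2]-3]]))[0]; 
        w=np.zeros((400,640),bool); w[int(v)-30:int(v)+30,int(u)-14:int(u)+14]=1; B[n]=w; print(n,u.round(),v.round(),(O[n]&w).sum())
    best=[]
    for th in range(0,96,5):
        for up in range(22,46,5):
            for s in (-10,-5,0,5,10):
                e=sum(np.abs(model(n,np.radians(th),up,s,p)-O[n])[B[n]].sum() for n in ("scene",)); best.append((e.round(1),th,up,s))
    best.sort(); print(best[:10])
E
python3 fit.py; python3 -c "
from h import *
from fit import obs
a=obs('top');p=state()['position'];u,v=proj('top',np.array([[p[0],p[1],p[2]]]))[0].astype(int);print(u,v)
m=a[1][v-20:v+30,u-25:u+20]
for r in m[::2]: print(''.join('#' if x else '.' for x in r))
a=obs('scene');u,v=proj('scene',np.array([[p[0],p[1],p[2]]]))[0].astype(int);print(u,v)
m=a[1][v-20:v+30,u-22:u+22]
for r in m[::2]: print(''.join('#' if x else '.' for x in r))"
```

```text
scene 408.0 228.0 127
top 263.0 105.0 374
[(np.float64(425.2), 45, 22, -10), (np.float64(427.2), 50, 27, -10), (np.float64(433.8), 45, 22, -5), (np.float64(434.4), 50, 22, -10), (np.float64(435.9), 50, 27, -5), (np.float64(441.2), 45, 27, -10), (np.float64(442.6), 50, 22, -5), (np.float64(443.4), 45, 22, 0), (np.float64(446.7), 50, 27, 0), (np.float64(448.8), 50, 22, 0)]
262 104
.............................................
.............................................
.............................................
.............................................
.............................................
........................#######..............
.......................##########............
.............................................
.................###############.............
................#.################...........
................###################..........
................##########.#########.........
...............#####################.........
..............##################.#.#.........
.............######################..........
...............#############
[... 864 characters left out ...]
..#.##..####.#...........
.............#.....##.#............#........
............#.##......##...#....###.........
............###.............................
............#..#...............#............
..............#..#..##....#..#..............
...........###..............................
............................................
............................................
............................................
............................................
............................................
............................................
............................................
............................................
............................................
```

```bash
sed -i 's/((hsv\[...,0\]<9)|(hsv\[...,0\]>172))&(hsv\[...,1\]>125)&(hsv\[...,2\]>25)/((hsv[...,0]<13)|(hsv[...,0]>172))\&(hsv[...,1]>110)\&(hsv[...,2]>20)/; s/for n in ("scene",))/for n in O)/' fit.py; python3 fit.py; python3 -c "
from h import *
from fit import obs
p=state()['position'];a=obs('scene');u,v=proj('scene',np.array([[p[0],p[1],p[2]]]))[0].astype(int);print(u,v)
m=a[1][v-20:v+30,u-22:u+22]
for r in m[::2]: print(''.join('#' if x else '.' for x in r))"
```

```text
scene 408.0 229.0 520
top 263.0 104.0 507
[(np.float64(347.9), 40, 22, 5), (np.float64(351.9), 35, 22, 5), (np.float64(363.7), 40, 27, 5), (np.float64(367.2), 35, 27, 5), (np.float64(368.4), 45, 22, 5), (np.float64(372.0), 40, 22, 0), (np.float64(372.1), 45, 27, 5), (np.float64(374.1), 40, 27, 10), (np.float64(378.8), 50, 27, 5), (np.float64(379.8), 45, 22, 0)]
408 227
............................................
............................................
............................................
............................................
............................................
..............####################..........
..............#####################.........
..............#####################.........
.............#######################........
.............##.####################........
.............#######################........
............########################........
............########################........
............########################........
............########################........
..........#########################.........
..................#.######..................
............................................
............................................
............................................
............................................
............................................
............................................
............................................
............................................
```

The cup is only about 45° over, and it slid up in the pads. I'll right it against the tray wall, set it down and grip it near the rim with just the fingertips. That gives it a much freer pivot and more leverage.

move_arm(motion=[[[-0.1,0.03,0],0.07],[[-0.25,0.08,0],0.14],[[-0.4,0.12,0],0.21],[[-0.55,0.16,0],0.28],[[-0.73,0.2,0],0.35],[[-0.73,0.2,0],0.42],[[-0.73,0.2,0],0.49],[[-0.73,0.2,0],0.56],[[-0.73,0.2,0],0.63],[[-0.73,0.2,0],0.7]])

```text
clock: 10.15
position: [561.1, 211.8, 134.1]
ee_rot: [2.328, 2.109, 0.0]
force: [-0.6, 0.0, -2.7]
finger_gap: 66.5
grasp_force: 30.0
```

move_arm(motion=[[[0,0,-0.05],0.05],[[0,0.02,-0.12],0.05],[[0,0.05,-0.2],0.05],[[0,0.1,-0.24],0.05],[[0,0.15,-0.24],0.05],[[0,0.2,-0.24],0.05],[[0,0.25,-0.24],0.05],[[0,0.3,-0.24],0.05],[[0,0.32,-0.24],0.05]])

```text
clock: 11.05
position: [560.8, 278.3, 86.6]
ee_rot: [-2.219, -2.223, -0.003]
force: [-0.9, 0.4, -1.7]
finger_gap: 65.9
grasp_force: 30.0
```

```bash
python3 -c "
from h import *
st()
from fit import obs
p=state()['position'];a=obs('scene');u,v=proj('scene',np.array([[p[0],p[1],p[2]]]))[0].astype(int);print(u,v)
m=a[1][v-20:v+30,u-30:u+30]
for r in m[::2]: print(''.join('#' if x else '.' for x in r))"
```

```text
t 11.1 p [560.8 278.3  86.6] padline 0.1 tilt [0.001 0.002] F [-0.9  0.4 -1.7] gap 65.9 g 30.0
427 200
............................................................
............................................................
............................................................
............................................................
.........................####...............................
.....................#########..............................
...................############.............................
.................#################..........................
...............##################...........................
..............######.############...........................
..............#.##################..........................
..............#####.#############...........................
..............###################........##.................
................################.........#..................
..................##############........#...................
....................###########........#....................
......................########..............................
........................#######.............................
............................................................
............................................................
............................................................
............................................................
............................................................
............................................................
............................................................
```

move_arm(motion=[[[0,-0.15,0],0],[[0,-0.25,0],0],[[0,-0.25,-0.06],0],[[0,-0.2,-0.08],0],[[0,-0.15,-0.08],0],[[0,-0.1,-0.08],0],[[0,-0.05,-0.08],0],[[0,0,-0.08],0],[[0,0.02,-0.08],0]])

```text
clock: 12.0
position: [560.6, 274.5, 69.8]
ee_rot: [2.219, 2.216, -0.015]
force: [-1.0, -13.5, 4.8]
finger_gap: 66.1
grasp_force: 30.0
```

```bash
cat > sil.py <<'E'
from h import *
from fit import obs
st()
p=state()['position'];a=obs('scene');u,v=proj('scene',np.array([[p[0],p[1],p[2]]]))[0].astype(int);print(u,v)
m=a[1][v-12:v+26,u-24:u+20]
for r in m[::2]: print(''.join('#' if x else '.' for x in r))
E
python3 sil.py
```

```text
t 12.0 p [560.6 274.5  69.8] padline 179.9 tilt [-0.003 -0.011] F [ -1.  -13.5   4.8] gap 66.1 g 30.0
424 204
....................####....................
................#########...................
.............#############..................
...........##################...............
..........##################................
.........###################................
.........###################................
..........##################................
...........#################................
.............#####.########........#........
..............############.........#........
...............########.##........#.........
.................########...................
..................#######...................
............................................
............................................
............................................
............................................
............................................
```

move_arm(motion=[[[0,0.02,0],0],[[0,0.04,0],0],[[0,0.06,0],0],[[0,0.08,0],0],[[0,0.1,0],0],[[0,0.1,0],0]])

```text
clock: 12.65
position: [561.7, 299.5, 71.0]
ee_rot: [2.219, 2.22, -0.0]
force: [0.4, 0.4, -3.0]
finger_gap: 65.8
grasp_force: 30.0
```

```bash
python3 sil.py
```

```text
t 12.7 p [561.7 299.5  71. ] padline 0.0 tilt [ 0.002 -0.002] F [ 0.4  0.4 -3. ] gap 65.8 g 30.0
433 203
...................#####....................
................#########...................
..............###########...................
.............###############................
............################................
............################................
............################................
.............###############................
.............##.###########.................
.............#############.........#........
..............############........##........
..............############........#.........
................#########........#..........
.................####.##....................
............................................
............................................
............................................
............................................
............................................
```

move_arm(motion=[[[0,0,0.1],0],[[0,0,0.15],0],[[0.04,-0.2,0.15],0],[[0.07,-0.44,0.15],0],[[0.07,-0.44,0],0],[[0.07,-0.44,-0.1],0],[[0.07,-0.44,-0.13],0],[[0.07,-0.44,-0.15],0],[[0.07,-0.44,-0.16],0],[[0.07,-0.44,-0.16],0]])

```text
clock: 13.7
position: [575.5, 214.7, 38.9]
ee_rot: [-2.218, -2.223, -0.006]
force: [0.0, 3.4, 1.2]
finger_gap: 66.2
grasp_force: 30.0
```

```bash
python3 sil.py
```

```text
t 13.7 p [575.5 214.7  38.9] padline 0.1 tilt [0.002 0.003] F [0.  3.4 1.2] gap 66.2 g 30.0
404 216
....................###.....................
..................#####.....................
................########....................
........#.......#########...................
......##.......###########..................
...........#...###########..................
........#.#....##########...................
...............###########..........##......
..............#############........###......
..............#######.#####........###......
...............######.####........###.......
................##########........###.......
..................#######.........#.........
.....................####...................
............................................
............................................
............................................
............................................
............................................
```

move_arm(motion=[[[0,0,-0.005],0],[[0,0,-0.005],0],[[0,0,0],0],[[0,0,0],0],[[0,0,0],0],[[0,0,0],0]], fingers=94)

```text
clock: 14.35
position: [574.8, 211.8, 37.9]
ee_rot: [2.221, 2.222, -0.0]
force: [-0.7, 0.3, 0.4]
finger_gap: 93.8
grasp_force: 0.0
```

move_arm(motion=[[[0,0,0.1],0],[[0,0,0.2],0],[[0,0,0.4],0],[[0,-0.4,0.6],0.1],[[0,-0.9,0.6],0.1],[[0,-0.9,0.6],0.1],[[0,-0.9,0.6],0.1]])

```text
clock: 15.05
position: [574.6, 27.9, 158.5]
ee_rot: [1.979, 2.438, -0.002]
force: [0.4, -0.2, -1.0]
finger_gap: 94.1
grasp_force: 0.0
```

```bash
python3 -c "
from h import *
st()
a=read_camera('scene')[140:260,340:500,::-1]; b=read_camera('top')[90:210,200:360,::-1]
cv2.imwrite('pics/c9.png',cv2.resize(np.vstack([a,b]),None,fx=2.5,fy=2.5,interpolation=cv2.INTER_CUBIC))"
```

```text
t 15.1 p [574.6  27.9 158.5] padline 11.9 tilt [ 0.    -0.002] F [ 0.4 -0.2 -1. ] gap 94.1 g 0.0
```

View pics/c9.png

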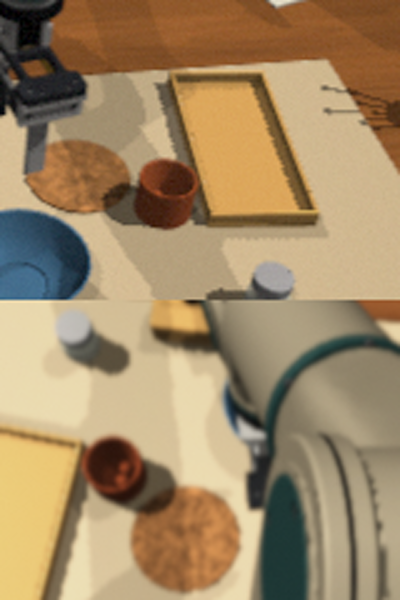

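The cup stands upright with its pellets still in it, with the rim at scene crop (168,178) and top crop (115,168).

```bash
python3 -c "
from h import *
print(at('scene',340+168/2.5,140+179/2.5,64),at('top',200+114/2.5,90+168/2.5,64))
print('mat_b top',at('top',200+187/2.5,90+(539-300)/2.5,15),'mat_b scene',at('scene',340+78/2.5,140+176/2.5,15))
print(np.degrees(state()['joint_pos']).round())"
```

```text
[579.1 216.3] [569.5 212.2]
mat_b top [506.4 125.3] mat_b scene [513.2 128.8]
[ 10.  36. -24. 103.  20.  45. -13.]
```

move_arm(motion=[[[0,0.2,0],0.07],[[0,0.4,0],0.14],[[0,0.6,0],0.21],[[0,0.8,0],0.28],[[0,0.93,0],0.35],[[0,0.93,0],0.42],[[0,0.93,0],0.49],[[0,0.93,0],0.56],[[0,0.93,0],0.63],[[0,0.93,0],0.651]])

```text
clock: 16.15
position: [574.3, 219.0, 157.7]
ee_rot: [0.012, -3.141, -0.001]
force: [-0.7, 0.5, -0.8]
finger_gap: 94.0
grasp_force: 0.0
```

move_arm(motion=[[[0,0,-0.15],0],[[0,0,-0.3],0],[[0,0,-0.4],0],[[0,0,-0.43],0],[[0,0,-0.43],0]])

```text
clock: 16.65
position: [574.1, 218.7, 71.4]
ee_rot: [0.006, -3.14, 0.0]
force: [0.6, -0.1, -0.2]
finger_gap: 93.4
grasp_force: 0.0
```

move_arm(motion=[[[0,0,0],0],[[0,0,0],0],[[0,0,0],0],[[0,0,0],0],[[0,0,0],0],[[0,0,0],0],[[0,0,0],0],[[0,0,0],0]], fingers=50)

```text
clock: 17.45
position: [575.4, 217.0, 72.9]
ee_rot: [-0.003, 3.14, -0.003]
force: [-0.8, -3.3, 5.1]
finger_gap: 68.1
grasp_force: 30.0
```

move_arm(motion=[[[0,0,0.1],0],[[0,0,0.2],0],[[0,0,0.3],0],[[0,0,0.3],0]])

```text
clock: 17.85
position: [576.1, 219.4, 134.3]
ee_rot: [-0.004, 3.138, 0.005]
force: [1.2, 0.6, -2.7]
finger_gap: 68.5
grasp_force: 30.0
```

```bash
python3 sil.py
```

```text
t 17.9 p [576.1 219.4 134.3] padline 90.1 tilt [0.004 0.003] F [ 1.2  0.6 -2.7] gap 68.5 g 30.0
411 192
............................................
............................................
............................................
............................................
.....................#####..................
................################............
.................#################..........
................#####################.......
................######################......
..............########################......
..............###############.#######.......
..............######################........
............########################........
............#######################.........
............##.####################.........
.............#####################..........
..............#######..##########...........
....#...........################............
......................#######...............
```

move_arm(motion=[[[0.2,0,0],0],[[0.4,-0.1,0],0],[[0.6,-0.2,0],0],[[0.75,-0.235,-0.02],0],[[0.75,-0.235,-0.08],0],[[0.75,-0.235,-0.1],0],[[0.75,-0.235,-0.115],0],[[0.75,-0.235,-0.13],0],[[0.74,-0.235,-0.145],0],[[0.74,-0.235,-0.145],0]])

```text
clock: 18.9
position: [718.2, 169.1, 103.0]
ee_rot: [0.007, -3.134, 0.01]
force: [-8.4, -6.1, 10.8]
finger_gap: 68.4
grasp_force: 30.0
```

```bash
python3 sil.py
```

```text
t 18.9 p [718.2 169.1 103. ] padline 90.2 tilt [-0.008 -0.006] F [-8.4 -6.1 10.8] gap 68.4 g 30.0
406 239
............................................
............................................
............................................
............................................
...................#########................
...............##################...........
...............#####################.#......
..............#.#######################.....
..............#########################.....
.............#########################......
.............########################.......
............###.#####################.......
...........##########################.......
...........#########################........
...........##########################.......
...........#########################........
............########################........
..............#####################.........
..................#############.............
```

```bash
cat > fit2.py <<'E'
import sys
from fit import *
up0=float(sys.argv[1]); dx=-12. # pivot is 15 below TCP (model takes 3 below)
p=np.array(state()["position"],float)+[0,0,dx]; O=np.array(obs("scene")[1]); W=np.zeros((400,640),bool)
u,v=proj("scene",np.array([p-[0,0,3]]))[0].astype(int); W[v-12:v+40,u-11:u+12]=1
r=[]
for th in range(-5,96,5):
    for up in (up0-8,up0-4,up0,up0+4):
        for s in (-4,0,4): r.append((np.abs(model("scene",np.radians(th),up,s,p)-O)[W].sum().round(),th,up,s))
r.sort(); print(r[:6]); m=O[:,u-1:u+2].any(1); k=np.where(m[v-30:v+45])[0]; print("bottom row rel",k.max()-30,"top",k.min()-30)
for th in range(0,90,10):
    M=model("scene",np.radians(th),up0,0,p)[v-60:v+60,u]>.5; k=np.where(M)[0]; print(th,k.max()-60,k.min()-60,end=" | ")
E
python3 fit2.py 45
```

```text
[(np.float64(47.0), 25, 45.0, 0), (np.float64(48.0), 25, 45.0, 4), (np.float64(50.0), 20, 45.0, 0), (np.float64(50.0), 25, 41.0, -4), (np.float64(55.0), 30, 45.0, 0), (np.float64(58.0), 20, 41.0, -4)]
bottom row rel 20 top -8
0 20 -11 | 10 21 -10 | 20 21 -8 | 30 20 -7 | 40 19 -5 | 50 17 -3 | 60 18 -5 | 70 20 -7 | 80 21 -9 |
```

move_arm(motion=[[[-0.02,0,-0.02],0],[[-0.025,0,-0.04],0],[[-0.03,0,-0.06],0],[[-0.035,0,-0.08],0],[[-0.04,0,-0.1],0],[[-0.04,0,-0.1],0]])

```text
clock: 19.6
position: [709.0, 170.9, 82.0]
ee_rot: [0.009, -3.132, 0.006]
force: [-8.4, -4.0, 6.8]
finger_gap: 68.3
grasp_force: 30.0
```

```bash
python3 -c "
from h import *;st()"; python3 fit2.py 45
```

```text
t 19.6 p [709.  170.9  82. ] padline 90.3 tilt [-0.01  -0.004] F [-8.4 -4.   6.8] gap 68.3 g 30.0
[(np.float64(40.0), 55, 45.0, -4), (np.float64(41.0), 55, 45.0, 0), (np.float64(42.0), 45, 45.0, 4), (np.float64(43.0), 55, 45.0, 4), (np.float64(46.0), 45, 45.0, 0), (np.float64(51.0), 45, 41.0, -4)]
bottom row rel 18 top -4
0 20 -10 | 10 21 -9 | 20 21 -8 | 30 20 -6 | 40 19 -4 | 50 17 -2 | 60 18 -4 | 70 20 -6 | 80 21 -8 |
```

move_arm(motion=[[[0,0,-0.015],0],[[0,0,-0.03],0],[[0,0,-0.045],0],[[0,0,-0.055],0],[[0,0,-0.055],0]])

```text
clock: 20.15
position: [711.3, 170.4, 78.8]
ee_rot: [0.007, -3.138, 0.009]
force: [-15.8, -10.1, 40.5]
finger_gap: 67.8
grasp_force: 30.2
```

```bash
python3 -c "
from h import *;st()"; python3 fit2.py 45
```

```text
t 20.1 p [711.3 170.4  78.8] padline 90.2 tilt [-0.004 -0.006] F [-15.8 -10.1  40.5] gap 67.8 g 30.2
[(np.float64(40.0), 45, 41.0, 4), (np.float64(40.0), 55, 41.0, 0), (np.float64(41.0), 55, 41.0, -4), (np.float64(41.0), 55, 41.0, 4), (np.float64(43.0), 50, 41.0, -4), (np.float64(44.0), 45, 41.0, 0)]
bottom row rel 16 top -6
0 20 -11 | 10 21 -10 | 20 21 -8 | 30 20 -6 | 40 19 -5 | 50 17 -3 | 60 18 -5 | 70 19 -7 | 80 20 -9 |
```

move_arm(motion=[[[0,0,0.02],0],[[0,0,0.02],0],[[0,0,0.02],0]], fingers=67)

```text
clock: 20.5
position: [711.3, 170.4, 79.2]
ee_rot: [0.007, -3.137, 0.007]
force: [-9.8, -6.1, 22.9]
finger_gap: 68.0
grasp_force: 30.1
```

```bash
python3 -c "
from h import *;st()"; python3 fit2.py 43
```

```text
t 20.5 p [711.3 170.4  79.2] padline 90.3 tilt [-0.005 -0.005] F [-9.8 -6.1 22.9] gap 68.0 g 30.1
[(np.float64(37.0), 45, 39.0, -4), (np.float64(39.0), 45, 39.0, 0), (np.float64(39.0), 45, 39.0, 4), (np.float64(47.0), 55, 43.0, -4), (np.float64(48.0), 55, 43.0, 0), (np.float64(49.0), 50, 39.0, -4)]
bottom row rel 16 top -6
0 19 -12 | 10 20 -10 | 20 20 -9 | 30 19 -7 | 40 18 -5 | 50 16 -4 | 60 17 -6 | 70 19 -8 | 80 20 -10 |
```

move_arm(motion=[[[-0.03,0,0.1],0],[[-0.05,0,0.3],0],[[-0.2,0.15,0.36],0],[[-0.4,0.3,0.36],0],[[-0.55,0.5,0.36],0],[[-0.7,0.65,0.36],0],[[-0.75,0.75,0.36],0],[[-0.75,0.75,0.3],0],[[-0.75,0.75,0.2],0],[[-0.75,0.75,0.2],0]])

```text
clock: 21.55
position: [563.0, 318.6, 112.7]
ee_rot: [0.005, -3.137, 0.007]
force: [-0.9, -1.8, -1.7]
finger_gap: 68.2
grasp_force: 30.0
```

```bash
python3 -c "
from h import *;st();print(np.degrees(state()['joint_pos']).round())
print('wall',at('scene',*S(690,190),34),at('scene',*S(587,192),34),at('top',*T(193,205),34))"; python3 fit2.py 41
```

```text
t 21.6 p [563.  318.6 112.7] padline 90.2 tilt [-0.005 -0.004] F [-0.9 -1.8 -1.7] gap 68.2 g 30.0
[ -9.  49. -41.  92.  38.  54.  26.]
wall [627.2 384.4] [616.9 263.1] [604.7 261.1]
[(np.float64(62.0), 45, 41.0, -4), (np.float64(67.0), 45, 41.0, 0), (np.float64(69.0), 45, 41.0, 4), (np.float64(85.0), 40, 41.0, -4), (np.float64(85.0), 45, 45.0, -4), (np.float64(88.0), 40, 41.0, 0)]
bottom row rel 14 top -3
0 18 -10 | 10 18 -8 | 20 18 -7 | 30 16 -5 | 40 15 -4 | 50 15 -4 | 60 16 -6 | 70 18 -8 | 80 18 -9 |
```

move_arm(motion=[[[0,0,-0.09],0],[[0.1,0,-0.09],0],[[0.16,0,-0.09],0],[[0.2,0,-0.09],0],[[0.24,0,-0.09],0],[[0.28,0,-0.09],0],[[0.32,0,-0.09],0],[[0.36,0,-0.09],0],[[0.4,0,-0.09],0],[[0.4,0,-0.09],0]])

```text
clock: 22.6
position: [647.4, 320.6, 97.9]
ee_rot: [-0.001, 3.138, 0.001]
force: [-0.1, -0.9, -3.3]
finger_gap: 67.7
grasp_force: 30.0
```

```bash
python3 -c "
from h import *;st()"; python3 fit2.py 41
```

```text
t 22.6 p [647.4 320.6  97.9] padline 90.1 tilt [0.003 0.001] F [-0.1 -0.9 -3.3] gap 67.7 g 30.0
[(np.float64(69.0), 30, 37.0, -4), (np.float64(72.0), 25, 37.0, -4), (np.float64(73.0), 65, 41.0, 0), (np.float64(74.0), 30, 41.0, 4), (np.float64(75.0), 25, 41.0, 4), (np.float64(75.0), 65, 41.0, 4)]
bottom row rel 17 top -8
0 19 -10 | 10 19 -9 | 20 19 -8 | 30 18 -6 | 40 16 -5 | 50 15 -4 | 60 17 -6 | 70 18 -8 | 80 19 -9 |
```

move_arm(motion=[[[0.12,-0.03,0],0],[[0.12,-0.03,-0.05],0],[[0.12,-0.03,-0.1],0],[[0.12,-0.03,-0.12],0],[[0.12,-0.03,-0.135],0],[[0.12,-0.03,-0.15],0],[[0.12,-0.03,-0.15],0]])

```text
clock: 23.35
position: [674.7, 314.5, 73.0]
ee_rot: [-0.001, 3.129, 0.002]
force: [6.2, -4.3, 17.0]
finger_gap: 68.4
grasp_force: 30.1
```

```bash
python3 -c "
from h import *;st()"; python3 fit2.py 41
```

```text
t 23.4 p [674.7 314.5  73. ] padline 90.0 tilt [0.013 0.001] F [ 6.2 -4.3 17. ] gap 68.4 g 30.1
[(np.float64(115.0), 50, 33.0, 4), (np.float64(116.0), 50, 33.0, 0), (np.float64(116.0), 55, 33.0, 4), (np.float64(117.0), 55, 33.0, 0), (np.float64(118.0), 40, 33.0, 4), (np.float64(118.0), 45, 33.0, 4)]
bottom row rel 10 top -10
0 18 -11 | 10 19 -10 | 20 18 -9 | 30 17 -7 | 40 16 -5 | 50 14 -4 | 60 16 -6 | 70 17 -8 | 80 18 -10 |
```

move_arm(motion=[[[0,0,0],0],[[0,0,0],0],[[0,0,0],0],[[0,0,0],0],[[0,0,0.2],0],[[0,0,0.4],0],[[-0.5,-0.7,0.4],0],[[-0.5,-0.7,0.4],0],[[-0.5,-0.7,0.4],0],[[-0.5,-0.7,0.4],0]], fingers=94)

```text
clock: 24.4
position: [565.8, 170.2, 147.1]
ee_rot: [0.001, -3.138, 0.007]
force: [-0.2, 1.5, -0.8]
finger_gap: 93.6
grasp_force: 0.0
```

```bash
cat > cupfind.py <<'E'
from fit import *
from scipy.optimize import minimize
import sys
x,y,z=map(float,sys.argv[1:4]); st(); O={n:obs(n)[1] for n in ("scene","top")}
def cost(q):
    e=0
    for n in O:
        M=model(n,0.,0,0,[q[0],q[1],z+3]); u,v=proj(n,np.array([[x,y,z+26]]))[0].astype(int); w=(slice(v-28,v+28),slice(u-28,u+28)); e+=np.abs(M-O[n])[w].sum()
    return e
r=minimize(cost,[x,y],method="Nelder-Mead",options=dict(xatol=.3,initial_simplex=[[x,y],[x+8,y],[x,y+8]])); print("cup",r.x.round(1),r.fun.round())
for n in O:
    u,v=proj(n,np.array([[x,y,z+26]]))[0].astype(int)
    for row in O[n][v-18:v+20:2,u-20:u+20]: print(''.join('#' if k else '.' for k in row))
E
python3 cupfind.py 674 314 12
```

```text
t 24.4 p [565.8 170.2 147.1] padline 90.1 tilt [-0.003 -0.005] F [-0.2  1.5 -0.8] gap 93.6 g 0.0
cup [679.8 317.5] 667.0
........................................
........................................
........................................
..................#########.............
..............#################.........
.............#####################......
............########################....
............#########################...
............#########################...
...........##########################...
..........##########################....
..........#########################.....
.........#########.....###########......
.........#####.............#######......
..........###................####.......
...........##.................##........
........................................
........................................
........................................
........................................
........................................
........................................
..........###...........................
.........#####..........................
........#########.......................
.......##########.......................
.......########.........................
........######..........................
.........#####..........................
..........####..........................
...........###..........................
........................................
........................................
........................................
........................................
........................................
........................................
........................................
```

Run:
```python
from fit import *
from scipy.optimize import minimize
st(); O=obs("scene")[1]; x,y,z=674,314,12
u,v=proj("scene",np.array([[x,y,z+26]]))[0].astype(int); w=(slice(v-25,v+4),slice(u-28,u+28))
r=minimize(lambda q:np.abs(model("scene",0.,0,0,[q[0],q[1],z+3])-O)[w].sum(),[x,y],method="Nelder-Mead",options=dict(initial_simplex=[[x,y],[x+10,y],[x,y+10]])); print(r.x.round(1),r.fun)
O=obs("top")[1];u,v=proj("top",np.array([[x,y,z+26]]))[0].astype(int);print(u,v)
for row in O[v-30:v+30:2,u-30:u+30]: print(''.join('#' if k else '.' for k in row))
```

```text
t 24.5 p [567.  171.  147.5] padline 90.0 tilt [-0.002 -0.004] F [ 0.7 -0.3  0.4] gap 93.9 g 0.0
[682.7 316.3] 18.337254901960783
218 123
............................................................
............................................................
............................................................
............................................................
............................................................
............................................................
............................................................
............................................................
............................................................
............................................................
...................######...................................
..................########..................................
.................######.....................................
.................#####......................................
..................####......................................
...................###.........................
[... 167 characters left out ...]
.............................
............................................................
............................................................
............................................................
............................................................
............................................................
............................................................
............................................................
............................................................
............................................................
............................................................
............................................................
```

move_arm(motion=[[[0.2,0.2,0],0],[[0.4,0.4,0],0],[[0.565,0.6,0],0],[[0.565,0.72,0],0],[[0.565,0.72,-0.15],0],[[0.565,0.72,-0.28],0],[[0.565,0.72,-0.335],0],[[0.565,0.72,-0.335],0]])

```text
clock: 25.4
position: [680.7, 320.0, 78.6]
ee_rot: [0.006, -3.138, 0.001]
force: [0.6, -0.6, 0.4]
finger_gap: 94.0
grasp_force: 0.0
```

```bash
python3 -c "
from h import *
st()"
```

```text
t 25.4 p [680.7 320.   78.6] padline 90.2 tilt [-0.003 -0.001] F [ 0.6 -0.6  0.4] gap 94.0 g 0.0
```

move_arm(motion=[[[0,-0.02,0.005],0],[[0,-0.02,0.005],0],[[0,-0.02,0.005],0],[[0,-0.02,0.005],0],[[0,-0.02,0.005],0],[[0,-0.02,0.005],0],[[0,-0.02,0.005],0],[[0,-0.02,0.005],0]], fingers=50)

```text
clock: 26.2
position: [682.6, 314.8, 83.4]
ee_rot: [-0.003, 3.14, -0.0]
force: [-1.0, -2.0, 6.2]
finger_gap: 67.2
grasp_force: 30.0
```

move_arm(motion=[[[0,0,0.05],0],[[0,0,0.15],0],[[0,0,0.3],0],[[0,0,0.3],0],[[0,0,0.3],0]])

```text
clock: 26.7
position: [682.1, 315.5, 143.2]
ee_rot: [-0.004, 3.14, 0.001]
force: [-0.5, -0.5, -2.3]
finger_gap: 66.4
grasp_force: 30.0
```

```bash
python3 -c "
from h import *;st()"; python3 fit2.py 45
```

```text
t 26.7 p [682.1 315.5 143.2] padline 90.2 tilt [0.002 0.001] F [-0.5 -0.5 -2.3] gap 66.4 g 30.0
[(np.float64(92.0), 15, 49.0, 0), (np.float64(95.0), 10, 49.0, -4), (np.float64(96.0), 0, 49.0, -4), (np.float64(96.0), 5, 49.0, -4), (np.float64(97.0), 20, 49.0, 0), (np.float64(98.0), 10, 49.0, 0)]
bottom row rel 22 top -7
0 20 -10 | 10 21 -9 | 20 20 -8 | 30 19 -6 | 40 18 -4 | 50 17 -3 | 60 18 -5 | 70 20 -7 | 80 21 -9 |
```

move_arm(motion=[[[0,0,0],0],[[0,0,0],0],[[0,0,0],0]])

```text
clock: 27.05
position: [681.4, 314.8, 141.0]
ee_rot: [0.004, -3.14, 0.001]
force: [-0.8, -0.3, -2.4]
finger_gap: 66.5
grasp_force: 30.0
```

move_arm(motion=[[[0.05,-0.1,-0.05],0],[[0.05,-0.1,-0.05],0],[[0.05,-0.1,-0.05],0]])

```text
clock: 27.35
position: [692.5, 292.9, 130.9]
ee_rot: [0.0, -3.141, 0.002]
force: [0.5, -0.7, -2.2]
finger_gap: 66.2
grasp_force: 29.6
```

move_arm(motion=[[[0,-0.15,0.03],0],[[0.05,-0.3,0.03],0],[[0.1,-0.45,0.03],0],[[0.15,-0.605,0.02],0],[[0.165,-0.605,-0.02],0],[[0.165,-0.605,-0.04],0],[[0.155,-0.605,-0.06],0],[[0.145,-0.605,-0.08],0],[[0.135,-0.605,-0.09],0],[[0.135,-0.605,-0.09],0]])

```text
clock: 28.35
position: [716.7, 175.9, 114.5]
ee_rot: [0.008, -3.139, -0.0]
force: [-6.1, -0.4, 5.2]
finger_gap: 66.1
grasp_force: 29.5
```

```bash
sed -i 's/dx=-12\./dx=-float(sys.argv[2])+3/' fit2.py; python3 -c "
from h import *;st()"; python3 fit2.py 49 20
```

```text
t 28.4 p [716.7 175.9 114.5] padline 90.3 tilt [-0.003  0.   ] F [-6.1 -0.4  5.2] gap 66.1 g 29.5
[(np.float64(57.0), 15, 49.0, 4), (np.float64(57.0), 20, 49.0, 4), (np.float64(59.0), 20, 45.0, 0), (np.float64(62.0), 20, 45.0, -4), (np.float64(62.0), 25, 45.0, 0), (np.float64(64.0), 15, 45.0, -4)]
bottom row rel 22 top -8
0 22 -9 | 10 23 -8 | 20 23 -6 | 30 22 -4 | 40 21 -2 | 50 19 -1 | 60 21 -3 | 70 22 -5 | 80 23 -7 |
```

move_arm(motion=[[[-0.01,0,-0.02],0],[[-0.02,0,-0.04],0],[[-0.03,0,-0.06],0],[[-0.035,0,-0.08],0],[[-0.04,0,-0.1],0],[[-0.04,0,-0.115],0],[[-0.04,0,-0.125],0],[[-0.04,0,-0.125],0]])

```text
clock: 29.2
position: [712.1, 173.6, 89.7]
ee_rot: [-0.003, 3.139, 0.0]
force: [0.3, -0.7, 2.4]
finger_gap: 65.3
grasp_force: 30.0
```

```bash
python3 -c "
from h import *;st()"; python3 fit2.py 49 20
```

```text
t 29.2 p [712.1 173.6  89.7] padline 90.1 tilt [0.002 0.   ] F [ 0.3 -0.7  2.4] gap 65.3 g 30.0
[(np.float64(74.0), 60, 41.0, 4), (np.float64(75.0), 35, 41.0, 4), (np.float64(76.0), 40, 41.0, 4), (np.float64(78.0), 60, 41.0, 0), (np.float64(79.0), 65, 41.0, 0), (np.float64(80.0), 40, 41.0, 0)]
bottom row rel 17 top -8
0 22 -9 | 10 22 -8 | 20 23 -6 | 30 22 -4 | 40 21 -2 | 50 19 0 | 60 20 -3 | 70 22 -5 | 80 23 -7 |
```

move_arm(motion=[[[0,0,-0.015],0],[[0,0,-0.03],0],[[0,0,-0.04],0],[[0,0,-0.04],0]])

```text
clock: 29.65
position: [717.9, 173.5, 86.4]
ee_rot: [0.0, 3.127, 0.003]
force: [7.5, -3.6, 16.0]
finger_gap: 65.6
grasp_force: 30.3
```

```bash
python3 -c "
from h import *;st()
crop('scene',365,200,90,70,6,'s10.png')"; python3 fit2.py 45 20
```

```text
t 29.6 p [717.9 173.5  86.4] padline 90.0 tilt [0.015 0.002] F [ 7.5 -3.6 16. ] gap 65.6 g 30.3
[(np.float64(79.0), 60, 37.0, -4), (np.float64(80.0), 55, 37.0, 0), (np.float64(81.0), 55, 37.0, -4), (np.float64(81.0), 55, 37.0, 4), (np.float64(81.0), 60, 37.0, 0), (np.float64(85.0), 60, 37.0, 4)]
bottom row rel 14 top -10
0 20 -11 | 10 21 -10 | 20 21 -8 | 30 20 -6 | 40 19 -5 | 50 17 -3 | 60 18 -5 | 70 20 -7 | 80 21 -9 |
```

View pics/s10.png

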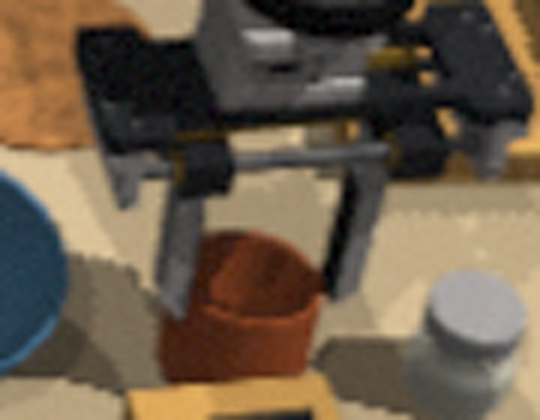

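The cup swung back upright on the board in front of the block, with its rim at (262,270), because the rim pinch was too free. I'll regrip with a moderate overlap, tilt it on the block to 45° or more, then push in +x at constant height.

move_arm(motion=[[[0,0,0],0],[[0,0,0],0],[[0,0,0],0],[[0,0,0],0],[[0,0,0],0]], fingers=94)

```text
clock: 30.25
position: [710.1, 174.3, 80.3]
ee_rot: [0.005, -3.14, -0.0]
force: [-0.5, -0.3, -0.3]
finger_gap: 93.7
grasp_force: 0.0
```

Run:
```python
from fit import *
from scipy.optimize import minimize
st(); O=obs("scene")[1]; x,y,z=717,173,12
u,v=proj("scene",np.array([[x,y,z+26]]))[0].astype(int); w=(slice(v-25,v+6),slice(u-20,u+20))
r=minimize(lambda q:np.abs(model("scene",0.,0,0,[q[0],q[1],z+3])-O)[w].sum(),[x,y],method="Nelder-Mead",options=dict(initial_simplex=[[x,y],[x+10,y],[x,y+10]])); print(r.x.round(1),r.fun)
for row in O[v-24:v+20:2,u-22:u+22]: print(''.join('#' if k else '.' for k in row))
```

```text
t 30.2 p [710.1 174.3  80.3] padline 90.2 tilt [-0.001  0.   ] F [-0.5 -0.3 -0.3] gap 93.7 g 0.0
[720.2 172.1] 23.054901960784314
............................................
............................................
............................................
............................................
............................................
.................#########..................
..............#################.............
............#################.###...........
............#######################.........
...........######################.##........
...........##########################.......
..........##########################........
.........###########################........
.........##########################.........
.........##########################.........
.........##########################.........
..........#######################...........
............................................
............................................
............................................
............................................
............................................
```

move_arm(motion=[[[0.04,0,-0.015],0],[[0.04,0,-0.025],0],[[0.04,0,-0.025],0]])

```text
clock: 30.6
position: [718.7, 173.8, 75.2]
ee_rot: [0.004, -3.141, 0.0]
force: [-0.1, -0.8, -0.5]
finger_gap: 93.9
grasp_force: 0.0
```

move_arm(motion=[[[0,0,0],0],[[0,0,0],0],[[0,0,0],0],[[0,0,0],0],[[0,0,0],0],[[0,0,0],0],[[0,0,0],0],[[0,0,0],0]], fingers=50)

```text
clock: 31.4
position: [719.0, 173.4, 76.1]
ee_rot: [-0.004, 3.141, -0.001]
force: [0.6, -2.3, 2.1]
finger_gap: 65.4
grasp_force: 30.0
```

move_arm(motion=[[[-0.1,0,0.05],0],[[-0.1,0,0.2],0],[[-0.1,0,0.3],0],[[-0.1,0,0.3],0],[[-0.1,0,0.3],0]])

```text
clock: 31.9
position: [698.4, 174.3, 135.3]
ee_rot: [0.005, -3.141, -0.0]
force: [-0.1, 0.0, -2.3]
finger_gap: 66.2
grasp_force: 30.0
```

```bash
python3 -c "
from h import *;st()"; python3 fit2.py 45 17
```

```text
t 31.9 p [698.4 174.3 135.3] padline 90.2 tilt [-0.001  0.   ] F [-0.1  0.  -2.3] gap 66.2 g 30.0
[(np.float64(68.0), 10, 45.0, 4), (np.float64(68.0), 15, 41.0, 0), (np.float64(70.0), 5, 45.0, 4), (np.float64(70.0), 10, 41.0, 0), (np.float64(71.0), 75, 41.0, 0), (np.float64(72.0), 15, 37.0, -4)]
bottom row rel 20 top -10
0 21 -11 | 10 21 -9 | 20 21 -8 | 30 20 -6 | 40 19 -4 | 50 17 -3 | 60 19 -5 | 70 20 -7 | 80 21 -9 |
```

move_arm(motion=[[[0.07,-0.01,0],0],[[0.135,-0.01,0],0],[[0.135,-0.01,-0.07],0],[[0.135,-0.01,-0.09],0],[[0.13,-0.01,-0.11],0],[[0.125,-0.01,-0.13],0],[[0.115,-0.01,-0.15],0],[[0.105,-0.01,-0.17],0],[[0.1,-0.01,-0.18],0],[[0.1,-0.01,-0.18],0]])

```text
clock: 32.95
position: [715.0, 171.9, 99.8]
ee_rot: [0.006, -3.135, 0.003]
force: [-6.0, -2.0, 7.7]
finger_gap: 66.1
grasp_force: 30.0
```

```bash
python3 -c "
from h import *;st()"; python3 fit2.py 45 17
```

```text
t 33.0 p [715.  171.9  99.8] padline 90.2 tilt [-0.007 -0.002] F [-6.  -2.   7.7] gap 66.1 g 30.0
[(np.float64(47.0), 25, 41.0, 0), (np.float64(50.0), 30, 41.0, 0), (np.float64(53.0), 70, 41.0, 4), (np.float64(54.0), 30, 41.0, 4), (np.float64(59.0), 30, 41.0, -4), (np.float64(60.0), 25, 41.0, -4)]
bottom row rel 19 top -9
0 20 -11 | 10 21 -9 | 20 21 -8 | 30 20 -6 | 40 19 -4 | 50 17 -3 | 60 18 -5 | 70 20 -7 | 80 21 -9 |
```

move_arm(motion=[[[-0.01,0,-0.02],0],[[-0.02,0,-0.04],0],[[-0.025,0,-0.055],0],[[-0.025,0,-0.065],0],[[-0.025,0,-0.065],0]])

```text
clock: 33.5
position: [711.6, 172.2, 87.1]
ee_rot: [0.006, -3.138, 0.002]
force: [-3.4, -0.3, 6.6]
finger_gap: 65.8
grasp_force: 30.0
```

```bash
python3 -c "
from h import *;st()"; python3 fit2.py 45 17
```

```text
t 33.5 p [711.6 172.2  87.1] padline 90.2 tilt [-0.003 -0.001] F [-3.4 -0.3  6.6] gap 65.8 g 30.0
[(np.float64(49.0), 40, 41.0, 4), (np.float64(52.0), 40, 41.0, 0), (np.float64(54.0), 35, 41.0, 4), (np.float64(55.0), 60, 41.0, 4), (np.float64(57.0), 60, 41.0, 0), (np.float64(58.0), 40, 41.0, -4)]
bottom row rel 17 top -7
0 20 -11 | 10 21 -9 | 20 21 -8 | 30 20 -6 | 40 19 -4 | 50 17 -2 | 60 18 -4 | 70 20 -7 | 80 21 -8 |
```

move_arm(motion=[[[0.01,0,0],0],[[0.02,0,0],0],[[0.03,0,-0.005],0],[[0.035,0,-0.01],0],[[0.035,0,-0.01],0]])

```text
clock: 34.05
position: [712.5, 172.6, 86.7]
ee_rot: [0.008, -3.126, 0.006]
force: [-19.3, -3.8, 23.2]
finger_gap: 65.9
grasp_force: 30.0
```

```bash
python3 -c "
from h import *;st()"; python3 fit2.py 45 17
```

```text
t 34.0 p [712.5 172.6  86.7] padline 90.3 tilt [-0.015 -0.004] F [-19.3  -3.8  23.2] gap 65.9 g 30.0
[(np.float64(53.0), 40, 41.0, 4), (np.float64(53.0), 60, 41.0, 0), (np.float64(53.0), 60, 41.0, 4), (np.float64(54.0), 35, 41.0, 4), (np.float64(57.0), 60, 41.0, -4), (np.float64(58.0), 40, 41.0, 0)]
bottom row rel 17 top -7
0 21 -10 | 10 21 -9 | 20 21 -7 | 30 21 -6 | 40 20 -4 | 50 18 -2 | 60 19 -4 | 70 20 -6 | 80 21 -8 |
```

move_arm(motion=[[[0,0,0.02],0],[[0,0,0.04],0],[[0,0,0.04],0],[[0.005,0,0.035],0],[[0.005,0,0.03],0],[[0.005,0,0.03],0]])

```text
clock: 34.7
position: [713.9, 172.3, 88.9]
ee_rot: [0.008, -3.126, 0.005]
force: [-13.0, -2.2, 5.2]
finger_gap: 65.5
grasp_force: 30.0
```

```bash
python3 -c "
from h import *;st()"; python3 fit2.py 41 17
```

```text
t 34.7 p [713.9 172.3  88.9] padline 90.3 tilt [-0.015 -0.003] F [-13.   -2.2   5.2] gap 65.5 g 30.0
[(np.float64(56.0), 35, 37.0, -4), (np.float64(60.0), 35, 41.0, 4), (np.float64(60.0), 40, 41.0, 4), (np.float64(60.0), 60, 41.0, 0), (np.float64(61.0), 40, 37.0, -4), (np.float64(61.0), 60, 41.0, -4)]
bottom row rel 17 top -8
0 20 -11 | 10 20 -10 | 20 20 -9 | 30 19 -7 | 40 18 -5 | 50 16 -4 | 60 17 -6 | 70 19 -8 | 80 20 -9 |
```

move_arm(motion=[[[0,0,-0.015],0],[[0,0,-0.02],0],[[0,0,-0.02],0]])

```text
clock: 35.05
position: [714.7, 172.8, 86.2]
ee_rot: [0.008, -3.128, 0.004]
force: [-11.8, -1.3, 9.7]
finger_gap: 66.2
grasp_force: 30.0
```

move_arm(motion=[[[0,0,0],0],[[0,0,0],0],[[0,0,0],0],[[0,0,0],0],[[0,0,0],0],[[0,0,0],0]], fingers=88)

```text
clock: 35.65
position: [721.9, 172.1, 86.9]
ee_rot: [-0.004, 3.142, 0.0]
force: [-0.7, -0.2, 0.5]
finger_gap: 87.8
grasp_force: 0.0
```

```bash
python3 -c "
from h import *;st()
crop('scene',365,200,90,70,6,'s11.png')"; python3 fit2.py 41 17
```

```text
t 35.6 p [721.9 172.1  86.9] padline 90.1 tilt [0. 0.] F [-0.7 -0.2  0.5] gap 87.8 g 0.0
[(np.float64(34.0), 35, 33.0, 4), (np.float64(38.0), 40, 33.0, 4), (np.float64(40.0), 65, 33.0, 0), (np.float64(42.0), 35, 33.0, 0), (np.float64(43.0), 65, 33.0, 4), (np.float64(44.0), 40, 33.0, 0)]
bottom row rel 14 top -10
0 20 -12 | 10 20 -11 | 20 20 -9 | 30 19 -8 | 40 18 -6 | 50 16 -4 | 60 17 -6 | 70 19 -8 | 80 20 -10 |
```

View pics/s11.png

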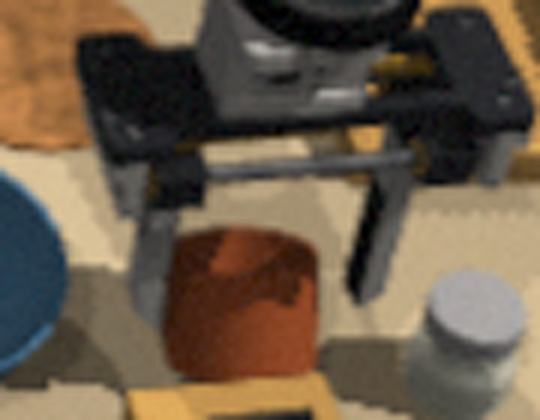

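The released cup leans stably at about 40° on the block edge. That lets me regrip closer to the rim and carry on from this tilt.

move_arm(motion=[[[-0.05,0,0.02],0],[[-0.095,0,0.02],0],[[-0.095,0,0.02],0],[[-0.095,0,0.02],0]])

```text
clock: 36.15
position: [703.2, 172.0, 91.1]
ee_rot: [-0.004, 3.141, -0.0]
force: [-0.2, -0.2, 0.3]
finger_gap: 88.5
grasp_force: 0.0
```

move_arm(motion=[[[0,0,0],0],[[0,0,0],0],[[0,0,0],0],[[0,0,0],0],[[0,0,0],0],[[0,0,0],0]], fingers=50)

```text
clock: 36.75
position: [702.9, 172.0, 90.9]
ee_rot: [-0.004, 3.142, 0.0]
force: [-0.6, 1.0, -0.3]
finger_gap: 66.0
grasp_force: 30.0
```

move_arm(motion=[[[0,0,0.01],0],[[0.015,0,0.015],0],[[0.03,0,0.015],0],[[0.045,0,0.01],0],[[0.06,0,0.01],0],[[0.06,0,0.01],0]])

```text
clock: 37.35
position: [704.7, 172.1, 92.4]
ee_rot: [0.007, -3.12, 0.008]
force: [-22.3, -3.7, 14.2]
finger_gap: 65.9
grasp_force: 30.0
```

```bash
python3 -c "
from h import *;st()"; python3 fit2.py 47 19
```

```text
t 37.4 p [704.7 172.1  92.4] padline 90.3 tilt [-0.021 -0.005] F [-22.3  -3.7  14.2] gap 65.9 g 30.0
[(np.float64(45.0), 35, 47.0, 0), (np.float64(47.0), 35, 47.0, 4), (np.float64(49.0), 35, 47.0, -4), (np.float64(52.0), 65, 47.0, 4), (np.float64(55.0), 30, 47.0, 0), (np.float64(55.0), 40, 47.0, -4)]
bottom row rel 20 top -5
0 21 -10 | 10 22 -8 | 20 22 -7 | 30 21 -5 | 40 20 -3 | 50 18 -1 | 60 19 -3 | 70 21 -5 | 80 22 -7 |
```

move_arm(motion=[[[-0.08,0,0],0],[[-0.08,0,0.06],0],[[-0.03,0,0.065],0],[[-0.02,0,0.065],0],[[-0.015,0,0.05],0],[[-0.01,0,0.04],0],[[-0.005,0,0.03],0],[[0,0,0.02],0],[[0,0,0.015],0]])

```text
clock: 38.3
position: [711.0, 172.5, 96.7]
ee_rot: [0.006, -3.134, 0.002]
force: [-10.8, -2.7, 10.1]
finger_gap: 66.2
grasp_force: 30.0
```

```bash
python3 -c "
from h import *;st()"; python3 fit2.py 47 19
```

```text
t 38.3 p [711.  172.5  96.7] padline 90.2 tilt [-0.008 -0.002] F [-10.8  -2.7  10.1] gap 66.2 g 30.0
[(np.float64(35.0), 40, 47.0, -4), (np.float64(41.0), 40, 47.0, 0), (np.float64(50.0), 45, 47.0, -4), (np.float64(51.0), 40, 47.0, 4), (np.float64(51.0), 45, 47.0, 0), (np.float64(51.0), 60, 51.0, -4)]
bottom row rel 30 top -3
0 21 -10 | 10 22 -9 | 20 22 -7 | 30 21 -5 | 40 20 -3 | 50 18 -2 | 60 19 -4 | 70 21 -6 | 80 22 -8 |
```

move_arm(motion=[[[0,0,-0.005],0],[[0,0,-0.01],0],[[0,0,-0.015],0],[[0,0,-0.02],0],[[0,0,-0.025],0],[[0,0,-0.03],0],[[0,0,-0.03],0]])

```text
clock: 39.05
position: [710.5, 172.5, 90.3]
ee_rot: [0.006, -3.133, 0.003]
force: [-9.7, -1.9, 9.2]
finger_gap: 65.7
grasp_force: 30.0
```

```bash
python3 -c "
from h import *;st()"; python3 fit2.py 47 19
```

```text
t 39.0 p [710.5 172.5  90.3] padline 90.2 tilt [-0.008 -0.002] F [-9.7 -1.9  9.2] gap 65.7 g 30.0
[(np.float64(32.0), 45, 47.0, 4), (np.float64(32.0), 55, 47.0, 4), (np.float64(33.0), 55, 47.0, 0), (np.float64(35.0), 45, 47.0, 0), (np.float64(35.0), 50, 47.0, -4), (np.float64(36.0), 50, 47.0, 0)]
bottom row rel 19 top -2
0 21 -10 | 10 22 -8 | 20 22 -7 | 30 21 -5 | 40 20 -3 | 50 19 -1 | 60 20 -3 | 70 21 -5 | 80 22 -7 |
```

move_arm(motion=[[[0.005,0,-0.005],0],[[0.01,0,-0.01],0],[[0.01,0,-0.015],0],[[0.01,0,-0.02],0],[[0.01,0,-0.025],0],[[0.01,0,-0.03],0],[[0.01,0,-0.03],0]])

```text
clock: 39.8
position: [711.6, 172.6, 88.7]
ee_rot: [0.005, -3.132, 0.004]
force: [-19.7, -5.3, 30.8]
finger_gap: 65.7
grasp_force: 30.0
```

```bash
python3 -c "
from h import *;st()"; python3 fit2.py 47 19
```

```text
t 39.8 p [711.6 172.6  88.7] padline 90.2 tilt [-0.009 -0.003] F [-19.7  -5.3  30.8] gap 65.7 g 30.0
[(np.float64(40.0), 55, 47.0, 0), (np.float64(41.0), 55, 47.0, 4), (np.float64(42.0), 50, 47.0, 4), (np.float64(43.0), 55, 47.0, -4), (np.float64(44.0), 50, 47.0, 0), (np.float64(45.0), 50, 47.0, -4)]
bottom row rel 27 top -3
0 21 -10 | 10 22 -9 | 20 22 -7 | 30 21 -5 | 40 20 -3 | 50 18 -1 | 60 19 -4 | 70 21 -6 | 80 22 -8 |
```

move_arm(motion=[[[-0.03,0,0.005],0],[[-0.06,0,0],0],[[-0.09,0,-0.005],0],[[-0.12,0,-0.01],0],[[-0.15,0,-0.015],0],[[-0.15,0,-0.015],0]])

```text
clock: 40.45
position: [688.0, 172.3, 82.9]
ee_rot: [-0.004, 3.138, 0.001]
force: [-1.3, -1.1, 8.3]
finger_gap: 66.0
grasp_force: 30.0
```

```bash
python3 -c "
from h import *;st()"; python3 fit2.py 47 19
```

```text
t 40.5 p [688.  172.3  82.9] padline 90.2 tilt [0.003 0.001] F [-1.3 -1.1  8.3] gap 66.0 g 30.0
[(np.float64(54.0), 60, 47.0, -4), (np.float64(55.0), 60, 47.0, 0), (np.float64(56.0), 65, 51.0, -4), (np.float64(58.0), 65, 47.0, 0), (np.float64(58.0), 65, 47.0, 4), (np.float64(59.0), 60, 47.0, 4)]
bottom row rel 20 top -4
0 21 -10 | 10 21 -8 | 20 21 -7 | 30 21 -5 | 40 19 -3 | 50 18 -2 | 60 19 -4 | 70 20 -6 | 80 21 -8 |
```

move_arm(motion=[[[-0.02,0,-0.005],0],[[-0.04,0,-0.01],0],[[-0.06,0,-0.015],0],[[-0.08,0,-0.02],0],[[-0.09,0,-0.022],0]])

```text
clock: 41.0
position: [668.5, 172.2, 76.4]
ee_rot: [0.005, -3.141, -0.0]
force: [2.8, 0.4, 2.4]
finger_gap: 65.8
grasp_force: 30.0
```

```bash
python3 -c "
from h import *;st()"; python3 fit2.py 47 19
```

```text
t 41.0 p [668.5 172.2  76.4] padline 90.2 tilt [-0.  0.] F [2.8 0.4 2.4] gap 65.8 g 30.0
[(np.float64(51.0), 70, 51.0, -4), (np.float64(53.0), 75, 51.0, 0), (np.float64(55.0), 75, 51.0, -4), (np.float64(62.0), 70, 51.0, 0), (np.float64(66.0), 80, 51.0, 0), (np.float64(69.0), 70, 47.0, 4)]
bottom row rel 22 top -5
0 21 -9 | 10 21 -8 | 20 21 -6 | 30 21 -5 | 40 19 -3 | 50 18 -1 | 60 19 -3 | 70 20 -5 | 80 21 -7 |
```

move_arm(motion=[[[0,0,0.03],0],[[0,0,0.08],0],[[0,0,0.15],0],[[0.01,0,0.22],0],[[0.025,0,0.28],0],[[0.045,0,0.31],0],[[0.065,-0.02,0.32],0],[[0.085,-0.06,0.32],0],[[0.1,-0.12,0.32],0],[[0.115,-0.2,0.32],0]])

```text
clock: 42.05
position: [691.6, 130.9, 139.7]
ee_rot: [0.005, -3.14, 0.001]
force: [0.7, -0.2, -1.1]
finger_gap: 65.6
grasp_force: 30.0
```

move_arm(motion=[[[0.01,-0.08,0],0],[[0.02,-0.17,0],0],[[0.025,-0.26,0],0],[[0.025,-0.34,0],0],[[0.025,-0.42,0],0],[[0.025,-0.48,0],0],[[0.025,-0.52,0],0],[[0.025,-0.54,0],0],[[0.025,-0.54,0],0]])

```text
clock: 42.95
position: [696.8, 23.7, 140.6]
ee_rot: [0.004, -3.142, -0.0]
force: [-0.2, 0.1, -2.7]
finger_gap: 65.8
grasp_force: 30.0
```

```bash
python3 -c "
from h import *;st()
a=read_camera('top');cv2.imwrite('pics/k.png',a[:,:,::-1])"; python3 fit2.py 47 19
```

```text
t 43.0 p [696.8  23.7 140.6] padline 90.1 tilt [-0.  0.] F [-0.2  0.1 -2.7] gap 65.8 g 30.0
[(np.float64(59.0), 70, 51.0, -4), (np.float64(65.0), 70, 47.0, 4), (np.float64(72.0), 75, 51.0, -4), (np.float64(73.0), 75, 51.0, 0), (np.float64(74.0), 25, 47.0, 0), (np.float64(74.0), 65, 47.0, 0)]
bottom row rel 23 top -6
0 22 -10 | 10 23 -9 | 20 23 -7 | 30 22 -5 | 40 20 -3 | 50 19 -2 | 60 20 -4 | 70 22 -6 | 80 23 -8 |
```

move_arm(motion=[[[0.15,0,0],0],[[0.15,0,0],0],[[0.15,0,0],0],[[0.15,0,0],0],[[0,0,0],0],[[0,0,0],0],[[0,0,0],0],[[0.15,0,0],0],[[0.15,0,0],0],[[0.15,0,0],0]])

```text
clock: 44.05
position: [727.3, 24.2, 140.5]
ee_rot: [-0.003, 3.141, 0.001]
force: [-0.4, -0.4, -2.0]
finger_gap: 65.4
grasp_force: 30.0
```

move_arm(motion=[[[-0.15,0,0],0],[[-0.15,0,0],0],[[-0.15,0,0],0],[[0.05,0,0],0],[[0.05,0,0],0],[[-0.15,0,0],0],[[-0.15,0,0],0],[[0,0,0],0],[[0,0,0],0],[[0,0,0],0]])

```text
clock: 45.05
position: [727.4, 24.1, 140.6]
ee_rot: [-0.003, 3.141, 0.001]
force: [-0.9, 0.5, -2.1]
finger_gap: 65.6
grasp_force: 30.0
```

```bash
python3 fit2.py 47 19
python3 - <<'E'
from h import *
st(); im=read_camera("scene"); 
# pellets in the bowl: reddish pixels within bowl opening seen by the scene camera
hsv=cv2.cvtColor(im,cv2.COLOR_RGB2HSV); u,v=proj("scene",np.array([[680,24.5,25]]))[0].astype(int); print(u,v)
sub=hsv[v-30:v+26,u-34:u+34]
for r in sub[::2]: print(''.join('#' if (h<20 or h>165) and s>60 else ('b' if 90<h<125 and s>80 else '.') for h,s,_ in r))
cv2.imwrite("pics/k2.png",cv2.resize(im[v-45:v+45,u-60:u+60,::-1],None,fx=6,fy=6,interpolation=cv2.INTER_CUBIC))
E
```

```text
[(np.float64(53.0), 70, 51.0, -4), (np.float64(63.0), 70, 47.0, 4), (np.float64(63.0), 75, 51.0, -4), (np.float64(63.0), 75, 51.0, 0), (np.float64(67.0), 75, 47.0, 4), (np.float64(70.0), 70, 51.0, 0)]
bottom row rel 23 top -6
0 22 -11 | 10 23 -9 | 20 23 -7 | 30 22 -5 | 40 21 -3 | 50 19 -2 | 60 21 -4 | 70 22 -6 | 80 23 -8 | t 45.1 p [726.8  24.2 140.6] padline 90.1 tilt [-0.  0.] F [-0.2  0.7 -1.7] gap 66.1 g 30.0
347 252
###########.....########.#......##.#########.###########......######
.#######..##....###.##.........b..b..........####..#####......######
############...####...bb......bbbbbbbbbbbbbbbb....#####.......#.###.
################..bbbbb.......bbbbbbbbbbbbbbbbbbbbb...#......####.##
#############..bbbbbbbb......bbbbbbbbbbbbbbbbbbbbbbbbbbb......######
###########..bbbbbbbbbb......bbbbbbbbbbbbbbbbbbbbbbbbbb#......######
##########..bbbbbbbbbbb......bbbbbbbbb...#######.bbbbb.......###.#..
#######.#.bbbbbbbbbbbbb......bbbb.##################...........###.#
########..bbbbbbbbbbbbb........########################........##..#
########.bbbbbbbbbbbbbb......#########################
[... 556 characters left out ...]
b..###..##
##.############..bbbbbbbbbbbbb###########################.#.#####.##
###.#########.##...bbbbbbbbbbb.##########################.#.###.####
#######.#.#########..bbbbbbbbbb#####################.#####....######
######..##.###########..bbbbbbbbb.#############.b.####..#####.###.##
######.######.####.####.##.....bbbbbbbbbbbb...##.##.#####.######.#.#
###.#..###.###.####.##.###.##.#..####..#.##...####.##.#####.########
#####.#################.###.#####.##..####.##.###################.##
..#####.#########.#.#.#.###.######################################.#
########.#######.#.#.#######.###########.########.############.##.#.
#####..#####.############.#.###############.##.############...#####.
```

move_arm(motion=[[[0,0.06,0],0],[[0,0.14,0],0],[[0,0.24,0],0],[[0,0.36,0],0],[[0,0.48,0],0],[[0,0.6,0],0],[[0,0.7,0],0],[[0,0.76,0],0],[[0,0.8,0],0],[[0,0.8,0],0]])

```text
clock: 46.15
position: [726.3, 186.2, 140.6]
ee_rot: [0.008, -3.141, -0.001]
force: [0.1, -0.1, -2.0]
finger_gap: 66.0
grasp_force: 30.0
```

Run:
```python
from h import *
st(); im=read_camera("scene"); t=read_camera("top")
u,v=proj("scene",np.array([[680,24.5,25]]))[0].astype(int); a=im[v-40:v+40,u-50:u+90,::-1]
u,v=proj("top",np.array([[680,24.5,25]]))[0].astype(int); b=t[v-40:v+40,u-90:u+50,::-1]
cv2.imwrite("pics/c12.png",cv2.resize(np.vstack([a,b]),None,fx=3.7,fy=3.7,interpolation=cv2.INTER_CUBIC))
```

```text
t 46.1 p [726.3 186.2 140.6] padline 90.3 tilt [-0.     0.001] F [ 0.1 -0.1 -2. ] gap 66.0 g 30.0
```

View pics/c12.png

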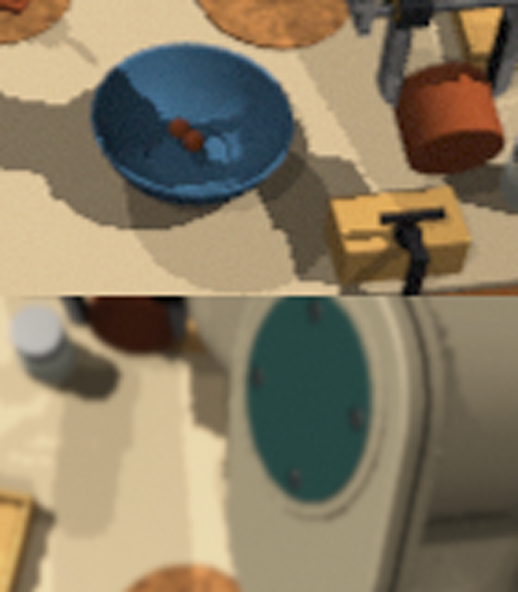

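Two pellets are visible in the bowl at (178,127) and (193,138), and the cup is still held tilted by the block. I'll check by numbers whether any pellets are left in the cup.

Run:
```python
from h import *
import h
t=read_camera("top"); p=state()["position"]; print(p.round())
u,v=proj("top",np.array([[p[0]-3,p[1],p[2]-19]]))[0].astype(int)
R=t[...,0].astype(int)
print("now"); 
for r in R[v-14:v+14,u-14:u+14]: print(' '.join('%3d'%x for x in r))
im=cv2.imread("pics/c9.png")[300:]; im=cv2.resize(im,(160,120),interpolation=cv2.INTER_AREA)[...,2].astype(int)
print("c9")
for r in im[54:82,32:62]: print(' '.join('%3d'%x for x in r))
```

```text
[727. 182. 140.]
now
 90  91  93  95 105 121 131 135 142 147 148 148 145 139 128 120 113 105  88  58  27  11  11  11  14  23  48  91
 62  64  64  70  82  90  98 105 115 122 126 126 125 123 119 117 114 110  96  64  29  13   9  12  14  18  40  82
 49  55  57  58  57  55  55  60  67  72  76  77  77  79  82  86  85  85  75  51  22  13  11  10  11  15  32  73
 60  85  92  84  70  51  40  36  39  40  42  45  43  44  45  49  48  49  44  31  17  10  11  11  11  14  27  65
 82 127 144 133 109  75  51  45  43  44  47  49  43  38  39  38  38  34  30  19  12  10  11   9   9  10  24  61
 86 146 171 159 130  91  63  56  56  57  58  62  59  53  53  53  51  46  37  23  12   9   9   9  11  10  22  55
 73 133 165 152 119  84  64  61  62  62  64  66  66  63  65  66  64  59  48  31  15  10   6   9  10  11  20  47
 50 103 136 122  90  70  60  59  59  59  61  62  63  63  66  66  66  64  55  39  22  12  12  10  10   8  16  39
 31  66  94  84  63  56  53  52  52  54  54  54  55  55  58  61  60  61  57  44  33  25  24  18  16  16  19  33
 24  37  56  57  52  47  47  46  47  47  50  50  50  51  52  53  54  54
[... 4719 characters left out ...]
 165 134 108  94  93  98 102 101  96  87  80  76  68  57  47  40  40  43  51  62  76  87  90  92  91
 94  96 124 167 187 181 156 124  92  76  72  73  71  68  62  56  51  47  43  41  40  43  51  62  75  84  89  90  90  86
 95  98 126 168 190 191 179 156 122  91  67  55  49  46  44  43  41  41  41  41  44  50  63  75  85  89  90  89  83  76
 98 108 138 173 191 194 191 180 158 131 102  79  62  51  45  42  41  41  43  47  53  61  74  83  88  89  88  83  74  65
109 134 166 186 194 195 195 191 183 171 150 128 106  87  66  55  50  49  52  59  69  77  83  87  87  85  81  74  64  55
126 164 190 196 195 195 195 194 193 189 180 168 152 134 110  89  75  68  69  74  81  86  87  84  81  75  70  65  57  52
```

Both blobs in the earlier cup picture are now in the bowl, and the cup's inside is uniform, so it's empty: there were two pellets. I'll refine the tilt estimate against the 63° rule.

Run:
```python
from fit import *
p=np.array(state()["position"],float)-[0,0,16]; O=obs("scene")[1]
u,v=proj("scene",np.array([p]))[0].astype(int); W=np.zeros((400,640),bool); W[v-8:v+40,u-17:u+18]=1
r={}
for th in range(54,90,2):
    r[th]=min((np.abs(model("scene",np.radians(th),up,s,p)-O)[W].sum().round(),up,s) for up in range(43,57,2) for s in (-8,-5,-2,1,4))
print({k:tuple(map(float,x)) for k,x in r.items()})
for row in O[v-14:v+34,u-20:u+20]: print(''.join('#' if k else '.' for k in row))
```

```text
{54: (173.0, 47.0, -8.0), 56: (156.0, 47.0, -8.0), 58: (138.0, 49.0, -8.0), 60: (122.0, 49.0, -8.0), 62: (108.0, 49.0, -8.0), 64: (96.0, 49.0, -8.0), 66: (84.0, 51.0, -8.0), 68: (75.0, 51.0, -8.0), 70: (71.0, 53.0, -8.0), 72: (68.0, 53.0, -8.0), 74: (72.0, 53.0, -8.0), 76: (80.0, 53.0, -5.0), 78: (87.0, 53.0, -5.0), 80: (96.0, 53.0, -5.0), 82: (104.0, 55.0, -5.0), 84: (112.0, 53.0, -2.0), 86: (118.0, 53.0, -2.0), 88: (125.0, 53.0, -2.0)}
........................................
........................................
........................................
........................................
........................................
........................................
........................................
........................................
.......................####.............
...................############.........
...............#################........
..............####################......
............######################......
...........#######################......
..........#########################.....
..........#########################.....
..
[... 609 characters left out ...]
#..
............#########################...
............########################....
...........########################.....
............##############.######.......
............######################......
.............#######.##.######..........
...............##############...........
.................####...................
........................................
........................................
........................................
........................................
........................................
........................................
........................................
........................................
........................................
```

move_arm(motion=[[[-0.1,0.2,0],0],[[-0.3,0.35,0],0],[[-0.5,0.5,0],0],[[-0.7,0.6,0],0],[[-0.87,0.69,0],0],[[-0.87,0.69,-0.1],0],[[-0.87,0.69,-0.2],0],[[-0.87,0.69,-0.215],0],[[-0.87,0.69,-0.215],0]])

```text
clock: 47.25
position: [553.2, 321.0, 97.3]
ee_rot: [0.002, -3.141, 0.001]
force: [0.4, 0.4, -1.6]
finger_gap: 65.7
grasp_force: 30.0
```

move_arm(motion=[[[0.05,0,0],0],[[0.09,0,0],0],[[0.12,0,0.005],0],[[0.15,0,0.01],0],[[0.18,0,0.02],0],[[0.21,0,0.03],0],[[0.24,0,0.04],0],[[0.24,0,0.04],0]])

```text
clock: 48.05
position: [601.1, 322.8, 106.7]
ee_rot: [0.002, -3.141, -0.003]
force: [-3.8, 0.7, 6.0]
finger_gap: 65.9
grasp_force: 30.0
```

```bash
python3 -c "
from h import *;st()"; python3 fit2.py 49 19
```

```text
t 48.0 p [601.1 322.8 106.7] padline 90.1 tilt [-0.     0.002] F [-3.8  0.7  6. ] gap 65.9 g 30.0
[(np.float64(56.0), 45, 41.0, -4), (np.float64(62.0), 45, 41.0, 0), (np.float64(63.0), 50, 45.0, -4), (np.float64(64.0), 50, 41.0, -4), (np.float64(65.0), 45, 41.0, 4), (np.float64(66.0), 50, 41.0, 0)]
bottom row rel 15 top -4
0 20 -9 | 10 20 -7 | 20 20 -6 | 30 19 -4 | 40 18 -2 | 50 17 -2 | 60 19 -4 | 70 20 -6 | 80 20 -7 |
```

move_arm(motion=[[[0.03,0,0],0],[[0.06,0,0],0],[[0.09,0,0],0],[[0.12,0,0],0],[[0.15,0,0],0],[[0.15,0,0],0]])

```text
clock: 48.7
position: [632.1, 321.7, 105.3]
ee_rot: [-0.002, 3.141, 0.0]
force: [-2.3, -0.1, 1.8]
finger_gap: 65.6
grasp_force: 30.0
```

```bash
python3 -c "
from h import *;st()"; python3 fit2.py 49 19
```

```text
t 48.7 p [632.1 321.7 105.3] padline 90.1 tilt [0.001 0.   ] F [-2.3 -0.1  1.8] gap 65.6 g 30.0
[(np.float64(76.0), 55, 41.0, -4), (np.float64(77.0), 60, 41.0, -4), (np.float64(82.0), 55, 41.0, 0), (np.float64(83.0), 60, 41.0, 0), (np.float64(88.0), 50, 41.0, -4), (np.float64(89.0), 55, 41.0, 4)]
bottom row rel 15 top -28
0 20 -9 | 10 20 -7 | 20 20 -6 | 30 20 -4 | 40 18 -2 | 50 17 -2 | 60 19 -4 | 70 20 -6 | 80 20 -8 |
```

move_arm(motion=[[[0,0,0.06],0],[[0.15,0,0.06],0],[[0.17,0,0.02],0],[[0.17,0,-0.05],0],[[0.17,0,-0.08],0],[[0.17,0,-0.1],0],[[0.17,0,-0.12],0],[[0.17,0,-0.13],0],[[0.17,0,-0.135],0]])

```text
clock: 49.65
position: [666.9, 321.8, 81.7]
ee_rot: [-0.003, 3.137, -0.0]
force: [0.8, -3.7, 11.8]
finger_gap: 65.9
grasp_force: 30.0
```

```bash
python3 sil.py
```

```text
t 49.6 p [666.9 321.8  81.7] padline 90.1 tilt [ 0.005 -0.   ] F [ 0.8 -3.7 11.8] gap 65.9 g 30.0
454 226
............................................
............................................
............................................
............................................
.................###############............
.................##############.#...........
................####################........
...............#.##################.........
...............####.###############.........
..............#####################.........
.............######################.........
..........########################..........
..........########################..........
.........#########################..........
..........########################..........
.............####################...........
....................#########...............
............................................
............................................
```

Run:
```python
from fit import *
im,O=obs("scene"); p=np.array(state()["position"],float)-[0,0,16]
u,v=proj("scene",np.array([p-[0,0,3]]))[0].astype(int); print(u,v)
for r in im[v-14:v+30:2,u-18:u+18:2,0]: print(' '.join('%3d'%x for x in r))
W=np.zeros((400,640),bool); W[v-10:v+40,u-10:u+10]=1
jar=cv2.cvtColor(im,cv2.COLOR_RGB2HSV)[...,1]<60; W&=~jar
print(sorted((float(np.abs(model("scene",np.radians(th),up,s,p)-O)[W].sum().round()),th,up,s) for th in range(-10,90,5) for up in (39,43,47,51) for s in (-6,-2,2,6))[:6])
```

```text
452 230
215  91  96 153  66  72  61 151 197 204 203 154 101  86 101 175 194  64
211 197 198 133  66  77  68 167 203 203 201 202 100  99  76 184 174  16
212 201 205  94  73  71  64 173 181 191 192 202 141 100  78 144 132  14
222 204 192  68  69  75  65  62  65 104  90 108 115 131  97  81  67  13
174 164 117  69  73  71  63  58 107 101  92  78  65  70  92 137   9  18
 89  86  70  75  77  73  58  92 115 101  79  67  75  83  74  75  10  68
 87  87  76  76  96  71  72 103 109  85  62  70 101 107  72  52  11  81
 87  85  98  83  89  57  71  72  76  84 106 119 128 137 103  96  20  93
 87  90  90  86  79  63  68  72  87 102 112 119 130 135 140 132  66 138
 88  88  89  69  77  71  69  77  88 100 111 123 129 138 140 143 159 163
117 116 108  64  63  68  69  78  91 104 117 123 131 139 138 171 189 192
108 118 113  69  64  68  74  77  91 107 116 122 134 141 140 186 204 205
 88 112 107  69  68  69  73  83  90 104 117 128 135 140 138 186 210 211
 88  96 118  68  70  71  75  84  95 104 118 126 133 138 138 190 209 210
 87  86 107  97  72  74  77  84 100 110 119 129 134 138 148 180 209 209
 89  87 126 145 149 145 143 122  82  93 108 125 136 155 158 179 181 189
 90  97 146 145 148 150 148 148 127  66  66 162 164 172 179 181 182 183
184 116 144 147 147 147 150 152 150 155 180 181 183 184 183 180 181 183
184  75 141 147 148 149 150 151 149 159 183 184 182 181 184 183 182 182
157  70  76 140 147 147 151 150 151 158 181 185 180 182 181 182 183 181
115  99  61  59 100 136 149 146 128 152 175 183 183 182 181 180 182 181
 94  88  76  58  65  67  73  85 122 160 182 182 182 181 181 181 182 183
[(26.0, 65, 39, -2), (30.0, 25, 39, 6), (30.0, 65, 39, -6), (30.0, 65, 39, 2), (31.0, 30, 39, 6), (33.0, 70, 39, 2)]
```

The mouth is still visible as a flat ellipse above the side wall, so the tilt is about 25° and it's safe to let go.

move_arm(motion=[[[0,0,0],0],[[0,0,0],0],[[0,0,0],0],[[0,0,0],0],[[0,0,0.2],0],[[0,0,0.4],0],[[0,0,0.5],0],[[-0.5,-0.7,0.6],0],[[-1,-1,0.6],0],[[-1,-1,0.6],0]], fingers=94)

```text
clock: 50.75
position: [561.5, 212.4, 190.2]
ee_rot: [0.004, -3.141, 0.0]
force: [1.2, 0.2, -0.2]
finger_gap: 94.0
grasp_force: 0.0
```

Run:
```python
from fit import *
from scipy.optimize import minimize
st(); im,O=obs("scene"); x,y,z=668,320,12
u,v=proj("scene",np.array([[x,y,z+26]]))[0].astype(int); w=np.zeros((400,640),bool); w[v-25:v+26,u-28:u+28]=1; w&=~(cv2.cvtColor(im,cv2.COLOR_RGB2HSV)[...,1]<60); w[v+6:]=0
r=minimize(lambda q:np.abs(model("scene",0.,0,0,[q[0],q[1],z+3])-O)[w].sum(),[x,y],method="Nelder-Mead",options=dict(initial_simplex=[[x,y],[x+10,y],[x,y+10]])); print(r.x.round(1),r.fun)
for row in O[v-20:v+20:2,u-22:u+22]: print(''.join('#' if k else '.' for k in row))
# jaguar, doves now
for n in ("scene","top"):
    im=read_camera(n); cv2.imwrite(f"pics/z_{n}.png",im[:,:,::-1])
```

```text
t 50.8 p [561.5 212.4 190.2] padline 90.1 tilt [-0. -0.] F [ 1.2  0.2 -0.2] gap 94.0 g 0.0
[682.6 321.5] 18.462745098039214
............................................
............................................
............................................
............................................
............................................
................################............
...............####################.........
..............#######################.......
..............########################......
.............#########################......
.............##########################.....
...........###########################......
...........###################.######.......
...........#########################........
....................###############.........
.......................############.........
.........................#########..........
.........................########...........
.........................#######............
............................................
```

```bash
cat > chk.py <<'E'
from h import *
ref=cv2.resize(cv2.imread("pics/scene0.png"),(640,400),interpolation=cv2.INTER_AREA).astype(float)
now=cv2.GaussianBlur(read_camera("scene")[:,:,::-1],(3,3),0).astype(float); ref=cv2.GaussianBlur(ref,(3,3),0)
hue=lambda a: cv2.cvtColor(a.astype(np.uint8),cv2.COLOR_BGR2HSV)
d=np.abs(ref-now).max(2)
for n,P in dict(jag=(470,-102,45),A=(643,-195,35),B=(604,-313,35),C=(458,-324,35),bowl=(680,24,40),jar=(738,283,45),stick=(740,-294,17)).items():
    u,v=proj("scene",np.array([P]))[0].astype(int); s=d[v-22:v+22,u-24:u+24]; print(n,(u,v),"changed px",(s>45).sum(), "med",np.median(s).round())
E
python3 chk.py
```

```text
jag (np.int64(294), np.int64(199)) changed px 613 med 7.0
A (np.int64(266), np.int64(246)) changed px 0 med 6.0
B (np.int64(223), np.int64(239)) changed px 30 med 6.0
C (np.int64(221), np.int64(204)) changed px 706 med 7.0
bowl (np.int64(347), np.int64(248)) changed px 71 med 5.0
jar (np.int64(446), np.int64(255)) changed px 870 med 30.0
stick (np.int64(229), np.int64(282)) changed px 26 med 7.0
```

Run:
```python
from h import *
def red(im):
    h=cv2.cvtColor(im,cv2.COLOR_RGB2HSV); return ((h[...,0]<8)|(h[...,0]>174))&(h[...,1]>140)&(h[...,2]>40)
r0=cv2.resize(cv2.imread("pics/scene0.png"),(640,400),interpolation=cv2.INTER_AREA)[:,:,::-1]; s=read_camera("scene"); t=read_camera("top"); t0=cv2.resize(cv2.imread("pics/top0.png"),(640,400),interpolation=cv2.INTER_AREA)[:,:,::-1]
for a in (r0,s):
    print("scene")
    for r in red(a)[178:222:2,266:330]: print(''.join('#' if k else '.' for k in r))
m=red(t)[170:235,310:400]; m0=red(t0)[170:235,310:400]; print(m.sum(),m0.sum())
# dove C : brightness maps
for a in (r0,s):
    print("doveC"); g=a[188:220:2,200:246:2].astype(int).sum(2)//30
    for r in g: print(' '.join('%2d'%x for x in r))
```

```text
scene
................................................................
................................................................
................................................................
................................................................
................................................................
................................................................
................................................................
................................................................
................................................................
................................................................
....................##..........................................
...................#............................................
................................................................
......................#.........................................
................................................................
................................................................
......................................................
[... 3295 characters left out ...]
0 10 10 11
19 19 18 19 19 19 18 18 15 15 19 19 18 17 16  9  9  9 10 10 10 10 10
19 19 19 19 19 19 14 10 13 19 20 19 18 16 16 17 16 17 14 10 10 10 10
18 19 19 19 19 19 13 11 13 17 18 19 18 14 16 17 18 18 18 14 10 10 10
19 18 18 19 19 19 15 10 15 16 16 16 15 13 14 17 18 19 19 18 19 17 10
18 19 18 19 18 19 11 15 18 18 18 12 11 14 14 14 17 19 18 19 18 18 18
19 19 18 19 19 14 11 12 14 14 11  6 11 13 12 15 15 18 18 18 18 18 19
18 18 19 19 18 14 10 11 10  7  6  8 10 12 15 15 15 16 18 18 19 19 18
19 19 18 18 16 11 10 10 11 17 13 12 14 13 15 15 15 16 19 19 19 18 18
19 19 18 16 10 11 11 10 18 19 15 15 15 15 15 15 18 18 19 18 18 19 18
19 19 18 19 17 17 17 18 19 19 17 15 15 15 15 15 19 18 18 18 18 19 18
```

Run:
```python
from h import *
r0=cv2.resize(cv2.imread("pics/scene0.png"),(640,400),interpolation=cv2.INTER_AREA)[:,:,::-1]; s=read_camera("scene")
for a in (r0,s):
    print("ratio R/B*10"); a=cv2.GaussianBlur(a,(3,3),0).astype(float); g=(a[...,0]/(a[...,2]+8)*10)[178:224:2,262:330:2].astype(int)
    for r in g: print(' '.join('%2d'%x for x in r))
```

```text
ratio R/B*10
14 14 13 13 13 13 13 13 13 13 13 13 13 13 13 13 13 13 13 13 13 13 13 13 13 13 13 13 13 13 13 13 13 13
13 13 13 13 13 13 13 13 13 13 13 13 13 13 13 13 13 13 13 13 13 13 13 13 13 13 13 13 13 13 13 13 13 13
13 13 13 13 13 13 13 13 13 13 13 13 13 13 13 13 13 13 13 13 13 13 13 13 13 13 13 13 13 13 13 13 13 13
13 13 13 13 13 13 13 13 13 13 13 14 17 15 13 13 13 13 13 13 13 13 13 13 13 13 13 13 13 13 13 13 13 13
13 13 13 13 13 13 13 13 13 14 18 23 27 16 13 13 13 13 13 13 13 13 13 13 13 13 13 13 13 13 13 13 13 13
13 13 13 13 13 13 13 13 14 20 30 32 33 18 13 13 13 13 13 13 13 13 13 13 13 13 13 13 13 13 13 13 13 13
13 13 13 13 13 13 13 13 15 26 31 30 31 25 16 14 13 13 13 13 13 13 13 13 13 13 13 13 13 13 13 13 13 13
13 13 13 13 13 13 13 13 14 17 25 30 31 30 30 25 19 16 14 13 13 13 13 14 13 13 13 13 13 13 13 13 13 13
13 13 13 13 13 13 13 13 13 13 16 23 30 32 33 33 32 29 26 21 17 14 16 18 13 13 13 13 13 13 13 13 13 13
13 13 13 13 13 13 13 13 13 13 14 16 29 32 32 32 32 32 32 33 31 24 20 20 13 13 13 13 13 13 13 13 13 13
13 13 13 13 13 13 13 13 13 14 18 21 24 28 28 31 32 32 32 32 31 28 2
[... 2917 characters left out ...]
2 12 15 20 20 20 21 22 25 27 25 28 30 29 28 30 27 24 20 20 20 22 20 15 13 12 12 13 12 12
13 13 12 12 13 12 14 20 21 20 21 22 22 21 21 24 26 27 30 29 28 24 20 21 21 21 21 13 12 12 13 13 12 12
13 13 13 13 13 13 13 17 21 21 22 23 22 22 22 22 23 23 24 28 30 24 20 20 20 20 17 13 12 12 12 12 12 12
13 13 13 13 13 13 13 14 21 22 22 23 22 23 22 23 23 23 23 23 22 20 19 19 20 18 13 13 12 12 12 12 12 13
13 13 13 13 13 13 13 13 15 21 23 22 22 23 23 22 23 22 22 22 22 19 20 20 18 14 12 12 12 12 12 12 13 13
13 13 13 13 13 13 13 13 13 14 18 21 23 23 23 23 23 22 23 22 22 21 19 16 13 12 12 13 12 12 12 13 13 13
13 13 13 13 13 13 13 13 13 13 13 15 17 20 22 23 23 23 21 21 18 16 14 13 13 13 13 13 13 13 13 13 13 13
```

move_arm(motion=[[[-0.1,-0.25,0],0.07],[[-0.2,-0.5,0],0.14],[[-0.3,-0.75,0],0.21],[[-0.43,-1,0],0.28],[[-0.43,-1,0],0.35],[[-0.43,-1,0],0.42],[[-0.43,-1,0],0.49],[[-0.43,-1,0],0.55]])

```text
clock: 51.9
position: [478.5, 14.4, 190.5]
ee_rot: [-1.72, 2.627, 0.002]
force: [-0.3, 0.7, -0.1]
finger_gap: 93.7
grasp_force: 0.0
```

move_arm(motion=[[[0,-0.25,0],0],[[0,-0.5,0],0],[[0,-0.575,0],0],[[0,-0.575,0],0]])

```text
clock: 52.3
position: [478.1, -103.7, 189.9]
ee_rot: [-1.706, 2.637, 0.001]
force: [0.4, 0.2, -0.4]
finger_gap: 93.8
grasp_force: 0.0
```

```bash
python3 -c "
from h import *;st();print(np.degrees(state()['joint_pos']).round())"
```

```text
t 52.3 p [ 478.1 -103.7  189.9] padline 155.8 tilt [0.    0.001] F [ 0.4  0.2 -0.4] gap 93.8 g 0.0
[ 51.  41. -67. 113.  46.  58. 117.]
```

move_arm(motion=[[[0,0,-0.2],0],[[0,0,-0.4],0],[[0,0,-0.55],0],[[0,0,-0.63],0],[[0,0,-0.66],0],[[0,0,-0.66],0]])

```text
clock: 52.9
position: [477.6, -99.6, 58.2]
ee_rot: [-1.717, 2.63, 0.002]
force: [-0.4, 0.7, -0.0]
finger_gap: 94.0
grasp_force: 0.0
```

move_arm(motion=[[[0,0,0],0],[[0,0,0],0],[[0,0,0],0],[[0,0,0],0],[[0,0,0],0],[[0,0,0],0],[[0,0,0],0],[[0,0,0],0],[[0,0,0],0],[[0,0,0],0]], fingers=15)

```text
clock: 53.9
position: [476.2, -101.3, 58.4]
ee_rot: [1.714, -2.632, -0.001]
force: [-3.0, 1.0, 4.1]
finger_gap: 35.2
grasp_force: 28.5
```

move_arm(motion=[[[0,0,0.03],0],[[0,0,0.1],0],[[0,0,0.3],0],[[0,0,0.4],0],[[0,0,0.4],0]])

```text
clock: 54.4
position: [479.3, -101.5, 140.8]
ee_rot: [-1.711, 2.629, -0.006]
force: [0.8, -0.1, -2.1]
finger_gap: 35.6
grasp_force: 28.4
```

```bash
python3 -c "
from h import *;st()
s=read_camera('scene');a=cv2.GaussianBlur(s,(3,3),0).astype(float); u,v=proj('scene',np.array([[477,-103,90]]))[0].astype(int)
g=(a[...,0]/(a[...,2]+8)*10)[v-30:v+40:2,u-30:u+30:2].astype(int)
for r in g: print(''.join('#' if x>=25 else ('o' if x>=19 else '.') for x in r))"
```

```text
t 54.4 p [ 479.3 -101.5  140.8] padline 156.1 tilt [ 0.006 -0.001] F [ 0.8 -0.1 -2.1] gap 35.6 g 28.4
####................o#########
####................o#########
###o...............o##########
####...............o##########
####...............o##########
####o...............##########
#####o..............##########
########o..........o###oooo...
######oooo##o....###o.o.......
..........o#o....####oo.......
..........##.....####o........
..........##.....####o........
..........#o.....o###o........
..........##.....#####o.......
.........o##o....o####........
.........##o###ooo###o........
............o########.........
...............o####..........
...............ooo#o..........
...........oooooooooo.........
.........oooooooooooooo.......
........ooooooooooooooooo.....
.......oooooooooooooooooo.....
.......ooooooooooooooooooo....
......oooooooooooooooooooo....
......oooooooooooooooooooo....
......oooooooooooooooooooo....
......oooooooooooooooooooo....
.......oooooooooooooooooo.....
........oooooooooooooooo......
.........oooooooooooooo.......
...........oooooooooo.........
...............oo.............
..............................
..............................
```

Run:
```python
from h import *
from scipy.optimize import minimize
def mask(n):
    a=cv2.GaussianBlur(read_camera(n),(3,3),0).astype(float); q=a[...,0]/(a[...,2]+8); return (q>1.75)&(q<2.45)
def disc(n,x,y):
    a=np.linspace(0,2*np.pi,80); P=np.c_[x+65*np.cos(a),y+65*np.sin(a),np.full(80,15.)]; M=np.zeros((400*8,640*8),np.uint8); cv2.fillConvexPoly(M,(proj(n,P)*8).astype(np.int32),255); return cv2.resize(M,(640,400),interpolation=cv2.INTER_AREA)/255.
for nm,(x,y) in dict(mat_a=(479,-103),mat_b=(509,128)).items():
    for n in ("scene","top"):
        O=mask(n); u,v=proj(n,np.array([[x,y,15]]))[0].astype(int); w=(slice(v-28,v+28),slice(u-40,u+40))
        r=minimize(lambda q:np.abs(disc(n,*q)-O)[w].sum(),[x,y],method="Nelder-Mead",options=dict(initial_simplex=[[x,y],[x+8,y],[x,y+8]])); print(nm,n,r.x.round(1),r.fun.round())
```

```text
mat_a scene [ 480.9 -100.8] 116.0
mat_a top [ 476.6 -103.7] 1083.0
mat_b scene [511.7 128.9] 46.0
mat_b top [507.4 127.3] 96.0
```

move_arm(motion=[[[0.05,0.2,0],0],[[0.1,0.4,0],0],[[0.15,0.6,0],0],[[0.15,0.8,0],0],[[0.15,0.95,0],0],[[0.15,1,0],0],[[0.15,1,0],0]])

```text
clock: 55.35
position: [506.4, 99.8, 137.8]
ee_rot: [1.718, -2.629, -0.001]
force: [0.6, 0.4, -2.0]
finger_gap: 35.2
grasp_force: 28.4
```

move_arm(motion=[[[0.005,0.1,0],0],[[0.005,0.148,-0.1],0],[[0.005,0.148,-0.25],0],[[0.005,0.148,-0.35],0],[[0.005,0.148,-0.38],0],[[0.005,0.148,-0.395],0],[[0.005,0.148,-0.395],0]])

```text
clock: 56.05
position: [508.3, 127.3, 59.6]
ee_rot: [-1.713, 2.634, -0.0]
force: [0.0, -0.0, -2.5]
finger_gap: 35.0
grasp_force: 28.4
```

```bash
python3 -c "
from h import *;st()"
```

```text
t 56.0 p [508.3 127.3  59.6] padline 156.1 tilt [ 0. -0.] F [ 0.  -0.  -2.5] gap 35.0 g 28.4
```

Still hanging, so I'll lower it another 1–2 mm, release, and go for the cup.

move_arm(motion=[[[0,0,-0.005],0],[[0,0,-0.01],0],[[0,0,-0.01],0]])

```text
clock: 56.35
position: [508.7, 128.2, 58.5]
ee_rot: [-1.713, 2.631, -0.002]
force: [-0.3, -0.9, 4.5]
finger_gap: 35.5
grasp_force: 28.5
```

move_arm(motion=[[[0,0,0],0],[[0,0,0],0],[[0,0,0],0],[[0,0,0],0],[[0,0,0],0],[[0,0,0],0],[[0,0,0],0],[[0,0,0.2],0],[[0,0,0.45],0],[[0,0,0.65],0]], fingers=90)

```text
clock: 57.35
position: [507.8, 128.7, 189.5]
ee_rot: [-1.715, 2.631, 0.001]
force: [1.0, 0.5, 0.4]
finger_gap: 90.1
grasp_force: 0.0
```

move_arm(motion=[[[0.2,0.2,0],-0.07],[[0.4,0.4,0],-0.14],[[0.6,0.6,0],-0.21],[[0.8,0.8,0],-0.28],[[0.86,0.97,0],-0.35],[[0.86,0.97,0],-0.42],[[0.86,0.97,0],-0.49],[[0.86,0.97,0],-0.55],[[0.86,0.97,0],-0.55]], fingers=94)

```text
clock: 58.25
position: [679.6, 322.5, 187.2]
ee_rot: [0.005, -3.141, 0.001]
force: [0.3, 0.3, -0.2]
finger_gap: 93.8
grasp_force: 0.0
```

```bash
python3 -c "
from h import *;st()
s=read_camera('scene');a=cv2.GaussianBlur(s,(3,3),0).astype(float); u,v=proj('scene',np.array([[509,128,40]]))[0].astype(int)
g=(a[...,0]/(a[...,2]+8)*10)[v-30:v+34:2,u-32:u+32:2].astype(int)
for r in g: print(''.join('#' if x>=25 else ('o' if x>=18 else '.') for x in r))"
```

```text
t 58.2 p [679.6 322.5 187.2] padline 90.2 tilt [-0.    -0.001] F [ 0.3  0.3 -0.2] gap 93.8 g 0.0
................................
................................
................................
................................
................................
................................
................................
............o...................
..........###...................
.........####o..................
.........#####o.................
..........o######oo.............
..........oo########o..o........
.........ooo##########oo........
........ooo############o........
.......oooo######o#####oo.......
.......oooo####oo######ooo......
......oooo#o###########ooo......
......ooo#############ooooo.....
......oooo############ooooo.....
.......oooooo#########ooooo.....
.......oooooooooo####ooooo......
........oooooooooooooooooo......
.........oooooooooooooooo.......
...........ooooooooooooo........
.............ooooooooo..........
................................
................................
................................
................................
................................
................................
```

move_arm(motion=[[[0,0,-0.2],0],[[0,0,-0.4],0],[[0,0,-0.55],0],[[0,0,-0.66],0],[[0,0,-0.71],0],[[0,0,-0.71],0]])

```text
clock: 58.9
position: [679.1, 321.5, 43.9]
ee_rot: [0.006, -3.139, 0.002]
force: [-0.3, -0.6, 1.5]
finger_gap: 94.1
grasp_force: 0.0
```

move_arm(motion=[[[0,0,0],0],[[0,0,0],0],[[0,0,0],0],[[0,0,0],0],[[0,0,0],0],[[0,0,0],0],[[0,0,0],0],[[0,0,0.15],0],[[0,0,0.4],0],[[0,0,0.6],0]], fingers=50)

```text
clock: 59.9
position: [679.7, 322.7, 166.8]
ee_rot: [0.005, -3.141, -0.002]
force: [0.2, 0.3, -2.0]
finger_gap: 66.4
grasp_force: 30.0
```

```bash
python3 -c "
from h import *;st()"; python3 sil.py | tail -19; python3 chk.py | tail -3
```

```text
t 59.9 p [679.7 322.7 166.8] padline 90.2 tilt [-0.     0.001] F [ 0.2  0.3 -2. ] gap 66.4 g 30.0
....................######..................
...................##.###########...........
...................#################........
..................####.################.....
.................##.#####.###############...
.................#.############.#########...
................########################....
................#######################.....
...............########################.....
..............########################......
..............#######################.......
.............#######################........
............#######.###############.........
..............####################..........
.................################...........
......................######................
............................................
............................................
............................................
bowl (np.int64(347), np.int64(248)) changed px 232 med 10.0
jar (np.int64(446), np.int64(255)) changed px 330 med 14.0
stick (np.int64(229), np.int64(282)) changed px 570 med 11.0
```

Run:
```python
from fit import *
from scipy.optimize import minimize
p=np.array(state()["position"]); z=p[2]-33+1; 
for n in ("scene","top"):
    im,O=obs(n); u,v=proj(n,np.array([[p[0],p[1],z+26]]))[0].astype(int); w=(slice(v-2,v+30),slice(u-13,u+13)) if n=="scene" else (slice(v-4,v+30),slice(u-13,u+13))
    r=minimize(lambda q:np.abs(model(n,0.,0,0,[q[0],q[1],z+3])-O)[w].sum(),p[:2],method="Nelder-Mead",options=dict(initial_simplex=[p[:2],p[:2]+[10,0],p[:2]+[0,10]])); print(n,r.x.round(1),r.fun.round())
```

```text
scene [682.7 326.9] 54.0
top [682.  323.2] 212.0
```

move_arm(motion=[[[0,-0.2,0],0],[[-0.05,-0.4,0],0],[[-0.1,-0.6,0],0],[[-0.2,-0.8,0],0],[[-0.3,-1,0],0],[[-0.3,-1,0],0],[[-0.3,-1,0],0]])

```text
clock: 60.8
position: [618.9, 120.1, 163.6]
ee_rot: [0.001, -3.138, 0.001]
force: [-0.2, 1.3, -1.2]
finger_gap: 66.5
grasp_force: 30.0
```

move_arm(motion=[[[-0.2,-0.2,0],0],[[-0.35,-0.4,0],0],[[-0.5,-0.6,0],0],[[-0.7,-0.8,0],0],[[-0.71,-1,0],0],[[-0.71,-1,0],0],[[-0.71,-1,0],0]])

```text
clock: 61.5
position: [478.3, -77.9, 164.9]
ee_rot: [0.001, -3.142, -0.002]
force: [0.8, 0.0, -1.3]
finger_gap: 66.0
grasp_force: 30.0
```

```bash
python3 -c "
from h import *;st()"
```

```text
t 61.5 p [478.3 -77.9 164.9] padline 90.0 tilt [-0.     0.001] F [ 0.8  0.  -1.3] gap 66.0 g 30.0
```

move_arm(motion=[[[0,-0.12,0],0],[[0,-0.12,-0.2],0],[[0,-0.12,-0.4],0],[[0,-0.12,-0.53],0],[[0,-0.12,-0.565],0],[[0,-0.12,-0.58],0],[[0,-0.12,-0.585],0],[[0,-0.12,-0.585],0]])

```text
clock: 62.3
position: [479.2, -99.5, 49.5]
ee_rot: [-0.009, 3.14, 0.002]
force: [0.7, -0.1, -2.2]
finger_gap: 65.9
grasp_force: 30.0
```

```bash
python3 -c "
from h import *;st()"
```

```text
t 62.3 p [479.2 -99.5  49.5] padline 90.3 tilt [0.002 0.001] F [ 0.7 -0.1 -2.2] gap 65.9 g 30.0
```

move_arm(motion=[[[0,0,-0.005],0],[[0,0,-0.01],0],[[0,0,-0.01],0]])

```text
clock: 62.6
position: [479.5, -99.7, 49.4]
ee_rot: [-0.008, 3.138, -0.0]
force: [-5.7, 2.4, 26.0]
finger_gap: 65.7
grasp_force: 30.0
```

move_arm(motion=[[[0,0,0],0],[[0,0,0],0],[[0,0,0],0],[[0,0,0],0],[[0,0,0],0],[[0,0,0.2],0],[[0,0,0.4],0],[[0,0,0.6],0],[[0,0,0.6],0]], fingers=94)

```text
clock: 63.5
position: [481.0, -101.6, 170.5]
ee_rot: [-0.004, 3.134, -0.002]
force: [0.8, 0.1, -0.8]
finger_gap: 94.0
grasp_force: 0.0
```

move_arm(motion=[[[0.2,-0.1,0],0.07],[[0.4,-0.2,0],0.14],[[0.6,-0.3,0],0.21],[[0.82,-0.46,0],0.28],[[0.82,-0.46,0],0.35],[[0.82,-0.46,0],0.42],[[0.82,-0.46,0],0.49],[[0.82,-0.46,0],0.56],[[0.82,-0.46,0],0.633],[[0.82,-0.46,0],0.633]], fingers=70)

```text
clock: 64.5
position: [641.4, -193.9, 164.8]
ee_rot: [1.937, -2.473, -0.003]
force: [-1.0, 0.2, 0.0]
finger_gap: 69.9
grasp_force: 0.0
```

```bash
python3 -c "
from h import *;st()
print(np.degrees(state()['joint_pos'][6]).round())
s=read_camera('scene');a=cv2.GaussianBlur(s,(3,3),0).astype(float); u,v=proj('scene',np.array([[479,-102,40]]))[0].astype(int)
g=(a[...,0]/(a[...,2]+8)*10)[v-26:v+30:2,u-32:u+32:2].astype(int)
for r in g: print(''.join('#' if x>=25 else ('o' if x>=18 else '.') for x in r))"; python3 chk.py
python3 - <<'E'
from h import *
r0=cv2.resize(cv2.imread("pics/scene0.png"),(640,400),interpolation=cv2.INTER_AREA)[:,:,::-1]; s=read_camera("scene")
for a in (r0,s):
    for (u,v) in ((266,246),(223,239)):
        print(); g=a[v-16:v+16:2,u-24:u+24:2].astype(int).sum(2)//30
        for r in g: print(' '.join('%2d'%x for x in r))
E
```

```text
t 64.5 p [ 641.4 -193.9  164.8] padline 166.1 tilt [-0.002  0.001] F [-1.   0.2  0. ] gap 69.9 g 0.0
142.0
................................
................................
................................
................................
................................
................................
................................
..............o####o............
............o########o..........
............##########..........
...........o#######oo#o.........
..........oo######o####.........
.........ooo###########oo.......
........oooo###########ooo......
.......ooooo#oo########ooo......
.......ooooo##o#o######oooo.....
......oooooo####o######oooo.....
......oooooo##########ooooo.....
......ooooooo#o#######ooooo.....
.......ooooooooo####oooooo......
........ooooooooooooooooo.......
........oooooooooooooooo........
..........ooooooooooooo.........
............oooooooo............
................................
................................
................................
................................
jag (np.int64(294), np.int64(199)) changed px 455 med 12.0
A (np.int6
[... 4243 characters left out ...]
8 18 10 11 11 11 18 19 19 18 13  9  9 10 15 18 19 18
11 10 10 10 10 10 19 14 10 14 12 15 19 19 19 17 13 15 12  9 10 19 18 18
11 10 11 10 11 16 18 12 11 12 10 16 19 19 17 14 12 16 17 18 19 18 18 18
11 10 11 11 11 16 14 15 19  9 12 16 18 16 12  9 14 17 18 18 18 19 18 18
10 10 11 11 10 12 10 19 16  9 11 13 13 11 10 14 14 17 18 18 18 19 19 18
11 11 10 10 16 15  8 13  9  7  7  8  8 12 16 13 14 15 16 18 19 18 18 18
10 10 11 11 11 10 10  9 10 10  6  7 12 12 12 13 15 15 15 15 15 18 19 13
10 10 10 11 10 10 10 11 15 15 14 11 12 13 14 15 15 15 15 15 15 18 16 10
10 10 11 11 11 11 15 19 19 18 18 15 15 15 15 15 15 15 15 15 15 18 14 10
10 10 11 11 10 11 12 18 19 18 19 15 15 15 15 15 15 15 18 15 18 18 18 17
```

move_arm(motion=[[[0.005,0,-0.2],0],[[0.005,0,-0.4],0],[[0.005,0,-0.53],0],[[0.005,0,-0.59],0],[[0.005,0,-0.595],0],[[0.005,0,-0.595],0]])

```text
clock: 65.25
position: [643.8, -193.6, 48.5]
ee_rot: [-1.935, 2.473, -0.001]
force: [0.7, 0.3, 0.8]
finger_gap: 70.2
grasp_force: 0.0
```

move_arm(motion=[[[0,0,0],0],[[0,0,0],0],[[0,0,0],0],[[0,0,0],0],[[0,0,0],0],[[0,0,0],0],[[0,0,0],0],[[0,0,0.1],0],[[0,0,0.35],0],[[0,0,0.5],0]], fingers=15)

```text
clock: 66.25
position: [643.9, -193.1, 151.3]
ee_rot: [-1.936, 2.471, -0.002]
force: [0.6, -0.4, 0.1]
finger_gap: 32.0
grasp_force: 29.9
```

```bash
python3 -c "
from h import *;st()
tc=np.array([484,336.]);a=np.radians(-5)
for k in (-75,0,75): print(k,(tc+k*np.array([np.cos(a),np.sin(a)])).round(1))"
```

```text
t 66.2 p [ 643.9 -193.1  151.3] padline 166.1 tilt [0.003 0.001] F [ 0.6 -0.4  0.1] gap 32.0 g 29.9
-75 [409.3 342.5]
0 [484. 336.]
75 [558.7 329.5]
```

move_arm(motion=[[[-0.02,0.25,0],0.02],[[-0.05,0.5,0],0.04],[[-0.1,0.75,0],0.075],[[-0.13,1,0],0.075],[[-0.13,1,0],0.075],[[-0.13,1,0],0.075]])

```text
clock: 66.85
position: [616.9, 8.0, 148.7]
ee_rot: [-2.129, 2.31, -0.001]
force: [-0.1, -1.2, -0.5]
finger_gap: 31.6
grasp_force: 29.9
```

move_arm(motion=[[[-0.02,0.25,0],0],[[-0.05,0.5,0],0],[[-0.1,0.75,0],0],[[-0.15,1,0],0],[[-0.15,1,0],0],[[-0.15,1,0],0]])

```text
clock: 67.45
position: [587.3, 206.1, 147.8]
ee_rot: [2.125, -2.313, 0.002]
force: [0.2, -1.0, -0.3]
finger_gap: 32.3
grasp_force: 29.9
```

move_arm(motion=[[[-0.05,0.25,0],0],[[-0.1,0.5,0],0],[[-0.14,0.615,0],0],[[-0.14,0.615,0],0],[[-0.14,0.615,0],0]])

```text
clock: 67.95
position: [560.6, 326.3, 147.0]
ee_rot: [2.12, -2.316, 0.004]
force: [0.3, -0.1, -1.2]
finger_gap: 31.7
grasp_force: 29.9
```

```bash
python3 -c "
from h import *;st()"
```

```text
t 68.0 p [560.6 326.3 147. ] padline 174.9 tilt [ 0.001 -0.003] F [ 0.3 -0.1 -1.2] gap 31.7 g 29.9
```

move_arm(motion=[[[-0.01,0.02,-0.15],0],[[-0.01,0.02,-0.3],0],[[-0.01,0.02,-0.4],0],[[-0.01,0.02,-0.44],0],[[-0.01,0.02,-0.455],0],[[-0.01,0.02,-0.46],0],[[-0.01,0.02,-0.465],0],[[-0.01,0.02,-0.465],0]])

```text
clock: 68.75
position: [557.4, 333.6, 55.4]
ee_rot: [-2.124, 2.313, -0.0]
force: [-0.2, 0.1, -0.8]
finger_gap: 32.1
grasp_force: 29.9
```

```bash
python3 -c "
from h import *;st()"
```

```text
t 68.8 p [557.4 333.6  55.4] padline 175.1 tilt [0.001 0.001] F [-0.2  0.1 -0.8] gap 32.1 g 29.9
```

move_arm(motion=[[[0,0,-0.005],0],[[0,0,-0.01],0],[[0,0,-0.01],0]])

```text
clock: 69.05
position: [557.2, 333.5, 53.7]
ee_rot: [-2.124, 2.313, -0.001]
force: [0.0, -1.9, 5.3]
finger_gap: 31.8
grasp_force: 29.9
```

move_arm(motion=[[[0,0,0],0],[[0,0,0],0],[[0,0,0],0],[[0,0,0],0],[[0,0,0.15],0],[[0,0,0.4],0],[[0,0,0.55],0],[[0,0,0.55],0]], fingers=56)

```text
clock: 69.85
position: [558.4, 335.7, 167.4]
ee_rot: [-2.119, 2.308, -0.0]
force: [-0.7, 0.3, 0.1]
finger_gap: 56.4
grasp_force: 0.0
```

move_arm(motion=[[[0,-0.2,0],-0.07],[[0.05,-0.4,0],-0.14],[[0.1,-0.7,0],-0.21],[[0.2,-1,0],-0.28],[[0.2,-1,0],-0.35],[[0.2,-1,0],-0.42],[[0.2,-1,0],-0.49],[[0.2,-1,0],-0.56],[[0.2,-1,0],-0.63],[[0.2,-1,0],-0.7]])

```text
clock: 70.85
position: [596.4, 132.7, 161.3]
ee_rot: [0.021, -3.14, 0.001]
force: [0.0, 0.1, 0.2]
finger_gap: 55.8
grasp_force: 0.0
```

move_arm(motion=[[[0,-0.2,0],-0.07],[[0,-0.4,0],-0.14],[[0,-0.7,0],-0.21],[[0,-1,0],-0.28],[[0,-1,0],-0.35],[[0,-1,0],-0.42],[[0,-1,0],-0.433],[[0,-1,0],-0.433]], fingers=70)

```text
clock: 71.65
position: [596.6, -66.1, 162.0]
ee_rot: [-1.343, -2.839, 0.0]
force: [0.2, 1.0, -0.4]
finger_gap: 70.0
grasp_force: 0.0
```

move_arm(motion=[[[0,-0.25,0],0],[[0,-0.5,0],0],[[0,-0.75,0],0],[[0,-1,0],0],[[0,-1,0],0],[[0,-1,0],0]])

```text
clock: 72.25
position: [596.6, -267.2, 161.7]
ee_rot: [-1.348, -2.837, -0.001]
force: [0.3, 0.8, 0.1]
finger_gap: 70.2
grasp_force: 0.0
```

```bash
python3 -c "
from h import *;st();print(np.degrees(state()['joint_pos'][6]).round())
s=read_camera('scene'); u,v=proj('scene',np.array([[558,331,40]]))[0].astype(int); g=s[v-20:v+22:2,u-28:u+24:2].astype(int).sum(2)//30
for r in g: print(' '.join('%2d'%x for x in r))"
```

```text
t 72.2 p [ 596.6 -267.2  161.7] padline 39.2 tilt [-0.001  0.001] F [0.3 0.8 0.1] gap 70.2 g 0.0
39.0
 5 14 14 15 15 15 15 15 15 15 15 15 15 15 15 15 15 12  8  6 12 16 17 17 17 17
 7 11 15 15 15 15 15 15 15 16 15 15 15 15 15 15 16 13  8  7  6 15 17 17 17 17
 7  7 13 15 16 16 16 15 15 16 16 15 15 15 15 15 15 15  8  8  6 14 17 17 17 17
 8  6 15 15 15 15 15 15 15 15 15 15 15 16 15 15 15 15 15  8  7  9 17 17 17 17
10  6 13 15 16 15 15 15 15 16 15 15 15 16 15 15 15 16 14  8  8  6 15 18 17 17
 9  6  9 14 16 15 15 15 15 16 15 16 15 15 15 15 15 15 15 11  8  6 12 17 17 17
 9  9  6 14 15 15 15 15 15 15 15 16 15 15 16 15 15 15 15 12  8  7  7 16 17 17
 9  9  6 13 15 16 16 15 15 15 15 16 15 15 15 15 15 15 13 17 18 10  5 13 17 17
 9  9  7 11 15 15 15 15 13 19 19 17 13 16 18 18 18  9  9 14 17 12  8 10 17 17
10  9  8  6 14 15 15 15 13 17 20 19 14 15 19 19 19 13  7  8 12  8  7  6 15 17
10  9  8  6 14 14 15 15 15 10 13 17 16 13 16 17 17 17 15 13 13  8  8  6 13 16
14 10  9  6 12 11 10 11 11  9  7  7  7 10 13 13 14 14 14 14 14 13  8  7  7 15
17 10  9  6  8 12  8  8  9  7  6  7  7  7  9  9  9  9  9 13 15 14  8  8  6 14
18 10 10  8  6 12  8  8  8  8  8  8  7  6  6  5  6  6 11 14 15 15 11  8  6 11
18 13  9  8  6 13 15 15 15 14  8  8  7  9 12 14 14 12 13 13 14 15 14  8  7  6
18 17  9 10  7 11 14 16 15 15 15 14 14 12 11 10 11 13 14 13 13 14 15  8  8  6
18 17 10  9  8  6 14 15 16 15 15 15 13 14 13 13 13 13 14 13 13 13 13 10  7  6
18 17  9 10  8  6 14 15 15 15 16 15 13 13 13 13 13 13 13 13 13 14 13 13  6  6
18 17 14  9 10  6 11 14 14 15 14 14 13 13 13 13 12 12 11 12 12 11 11 12 11 11
18 18 14 10 10  6  6  6  7  6  6  7  7  6  6  6  6  7  6  7  7  7  7  6  7  6
17 17 18 10 10  8  8  8  8  8  8  8  8  8  8  8  7  8  6  7  7  6  6  6  6  6
```

move_arm(motion=[[[0.035,-0.1,0],0],[[0.035,-0.225,-0.1],0],[[0.035,-0.225,-0.3],0],[[0.035,-0.225,-0.5],0],[[0.035,-0.225,-0.56],0],[[0.035,-0.225,-0.575],0],[[0.035,-0.225,-0.575],0]])

```text
clock: 73.0
position: [605.4, -310.4, 48.6]
ee_rot: [1.345, 2.838, 0.002]
force: [0.8, 0.0, 1.4]
finger_gap: 70.2
grasp_force: 0.0
```

move_arm(motion=[[[0,0,0],0],[[0,0,0],0],[[0,0,0],0],[[0,0,0],0],[[0,0,0],0],[[0,0,0],0],[[0,0,0],0],[[0,0,0.1],0],[[0,0,0.35],0],[[0,0,0.55],0]], fingers=15)

```text
clock: 74.0
position: [604.4, -311.1, 158.5]
ee_rot: [-1.348, -2.838, -0.003]
force: [0.3, -0.5, -1.4]
finger_gap: 32.1
grasp_force: 29.8
```

```bash
python3 -c "
from h import *;st()
s=read_camera('scene'); u,v=proj('scene',np.array([[603,-312,140]]))[0].astype(int); g=s[v-20:v+22:2,u-28:u+24:2].astype(int).sum(2)//30
for r in g: print(' '.join('%2d'%x for x in r))"
```

```text
t 74.0 p [ 604.4 -311.1  158.5] padline 39.2 tilt [0.001 0.002] F [ 0.3 -0.5 -1.4] gap 32.1 g 29.8
19 18 18 18 19 18 18 18 11  1  2  2  3  3  3  3  4  4  3  6  3  2  3  8 10  7
18 18 19 18 19 18 18 19 14  1  1  3  3  2  2  2  3  3  3  2  2  6 10  9  8 10
19 19 18 18 18 19 18 19 17  6  1  2  3  3  3  2  2  2  2  4 10 10  6 10 11 11
18 18 18 18 18 18 18 18 18  9  3  1  0  6  4  5  3  3  8 10  8 10 11 11 12 17
19 18 18 18 18 19 19 18 19 11  4  0  0  4  5  6  8 11  8 10 11 11 11 16 18 18
18 19 18 18 18 18 18 19 18 14  4  0  0  4  7  6  7  6  8 11 11 13 18 18 18 18
18 18 19 18 19 19 19 19 18 16  7  2  0  2  7  7  9 10 10 11 15 17 18 18 18 18
18 19 19 19 19 19 18 19 18 18  6  2  2  8 10  6  8 11 11 13 17 18 18 19 19 17
19 19 18 18 19 18 18 18 19 18 10  5  9 13 11  6  6  6 10 13 14 17 19 18 18 17
19 18 19 18 19 18 18 18 19 18 14  9  8  8  7  7  5  6  9 12 15 15 18 18 17 17
19 18 19 18 19 18 18 18 18 16 11  9  8  8  7  7  6  5 10 12 15 15 16 18 18 18
18 19 18 18 18 18 18 12 10  9  9  9  8  8  7  7  6  6 11 14 15 15 16 19 18 18
18 19 19 18 18 19 19 10  8  7  7  7  6  7  7  6  7 10 12 13 15 18 18 18 19 18
18 18 18 18 19 18 18 18 12  7  9 13  5  6  6  6  8  7 12 13 15 18 18 19 19 18
18 18 18 19 19 18 18 18 18 18 18 18  8  5  7  7  8 11 12 15 18 19 18 18 18 19
18 18 18 18 19 18 18 18 18 19 18 19 18 11  8  8 11 14 15 18 18 18 18 19 18 18
18 18 18 18 18 19 18 18 18 18 18 18 18 18 18 16 15 15 15 18 18 18 18 18 18 19
19 18 18 18 18 18 19 18 18 18 19 18 18 18 18 18 16 15 15 18 18 18 19 18 18 17
19 18 18 18 18 18 18 19 18 18 18 18 18 18 18 18 18 18 18 18 18 18 18 18 19 17
19 18 19 18 18 19 18 19 18 19 18 18 19 18 18 18 18 18 18 18 18 19 18 18 17 17
18 18 19 19 14 18 18 18 19 19 18 18 18 18 18 18 19 19 18 18 18 19 18 18 17 17
```

move_arm(motion=[[[0,0.25,0],-0.07],[[0,0.5,0],-0.14],[[0,0.75,0],-0.21],[[0,1,0],-0.28],[[0,1,0],-0.35],[[0,1,0],-0.368]])

```text
clock: 74.65
position: [604.3, -109.1, 157.3]
ee_rot: [-2.314, -2.125, -0.001]
force: [-1.0, -0.6, -1.3]
finger_gap: 31.9
grasp_force: 29.8
```

move_arm(motion=[[[0,0.25,0],0],[[0,0.5,0],0],[[0,0.75,0],0],[[0,1,0],0],[[0,1,0],0]])

```text
clock: 75.15
position: [603.6, 97.7, 157.5]
ee_rot: [-2.3, -2.133, -0.009]
force: [-0.3, 0.2, -0.6]
finger_gap: 31.7
grasp_force: 29.8
```

move_arm(motion=[[[-0.1,0.25,0],0],[[-0.2,0.5,0],0],[[-0.3,0.75,0],0],[[-0.4,1,0],0],[[-0.5,1,0],0],[[-0.6,1,0],0],[[-0.6,1,0],0]])

```text
clock: 75.85
position: [481.8, 287.8, 157.0]
ee_rot: [-2.312, -2.126, 0.004]
force: [-0.2, -0.2, -1.0]
finger_gap: 32.1
grasp_force: 29.8
```

```bash
python3 -c "
from h import *;st()"
```

```text
t 75.8 p [481.8 287.8 157. ] padline 175.2 tilt [-0.002 -0.001] F [-0.2 -0.2 -1. ] gap 32.1 g 29.8
```

Next: y +43 mm, down to about 54, then release.

move_arm(motion=[[[0.01,0.15,0],0],[[0.01,0.215,-0.1],0],[[0.01,0.215,-0.3],0],[[0.01,0.215,-0.44],0],[[0.01,0.215,-0.49],0],[[0.01,0.215,-0.5],0],[[0.01,0.215,-0.51],0],[[0.01,0.215,-0.515],0],[[0.01,0.215,-0.515],0]])

```text
clock: 76.75
position: [486.8, 331.5, 55.6]
ee_rot: [2.316, 2.122, 0.003]
force: [-0.4, -0.7, -0.7]
finger_gap: 31.9
grasp_force: 29.8
```

```bash
python3 -c "
from h import *;st()"
```

```text
t 76.8 p [486.8 331.5  55.6] padline 175.0 tilt [0.002 0.001] F [-0.4 -0.7 -0.7] gap 31.9 g 29.8
```

move_arm(motion=[[[0,0,-0.005],0],[[0,0,-0.012],0],[[0,0,-0.012],0]])

```text
clock: 77.05
position: [486.5, 331.6, 53.7]
ee_rot: [2.316, 2.122, 0.003]
force: [-0.7, -1.2, 9.6]
finger_gap: 31.8
grasp_force: 29.8
```

move_arm(motion=[[[0,0,0],0],[[0,0,0],0],[[0,0,0],0],[[0,0,0],0],[[0,0,0.15],0],[[0,0,0.4],0],[[0,0,0.55],0],[[0,0,0.55],0]], fingers=56)

```text
clock: 77.85
position: [488.3, 333.3, 166.4]
ee_rot: [2.316, 2.122, 0.014]
force: [0.2, 0.5, 1.0]
finger_gap: 56.1
grasp_force: 0.0
```

move_arm(motion=[[[0,-0.2,0],0.07],[[0,-0.4,0],0.14],[[0,-0.7,0],0.21],[[0,-1,0],0.28],[[0,-1,0],0.35],[[0,-1,0],0.42],[[0,-1,0],0.49],[[0,-1,0],0.56],[[0,-1,0],0.617]], fingers=70)

```text
clock: 78.75
position: [485.4, 130.8, 161.1]
ee_rot: [-0.563, -3.089, 0.0]
force: [-0.4, 1.1, -0.6]
finger_gap: 69.8
grasp_force: 0.0
```

move_arm(motion=[[[0,-0.25,0],0],[[0,-0.5,0],0],[[0,-0.75,0],0],[[0,-1,0],0],[[0,-1,0],0]])

```text
clock: 79.25
position: [484.1, -77.6, 160.2]
ee_rot: [-0.591, -3.082, 0.007]
force: [-0.4, 0.0, -0.4]
finger_gap: 69.7
grasp_force: 0.0
```

move_arm(motion=[[[0,-0.25,0],0],[[0,-0.5,0],0],[[0,-0.75,0],0],[[-0.1,-1,0],0],[[-0.13,-1,0],0]])

```text
clock: 79.75
position: [456.7, -275.6, 160.2]
ee_rot: [-0.587, -3.083, 0.004]
force: [0.1, 0.2, -0.0]
finger_gap: 69.8
grasp_force: 0.0
```

Run:
```python
from h import *
st();print(np.degrees(state()['joint_pos'][6]).round())
s=read_camera('scene')
for P in ((486,333,40),(458,-324,35)):
    u,v=proj('scene',np.array([P]))[0].astype(int); print(u,v); g=s[v-16:v+18:2,u-24:u+24:2].astype(int).sum(2)//30
    for r in g: print(' '.join('%2d'%x for x in r))
```

```text
t 79.8 p [ 456.7 -275.6  160.2] padline 68.4 tilt [-0.004 -0.002] F [ 0.1  0.2 -0. ] gap 69.8 g 0.0
64.0
433 193
 6 14 15 15 15 15 15 15 15 15 15 15 15 15 15 15 12  8  6 10 17 17 17 17
 6 14 15 15 15 15 15 15 15 15 15 15 15 15 15 15 15  8  8  5 15 17 17 17
 6 11 15 15 15 15 15 15 15 15 15 15 15 15 15 15 15 12  8  6 12 17 17 17
 8  7 15 15 15 15 15 15 15 15 15 15 15 15 15 15 15 15  8  7  7 15 17 17
 8  6 14 15 15 15 15 15 15 15 15 15 15 15 15 15 15 15 11  8  6 14 17 17
 9  7 12 14 15 15 15 15 15 15 15 15 15 15 15 14 15 18 12  8  7 11 16 17
10  7  8 14 15 15 14 17 16 15 15 16 17 17 14 10 12 17 17 12  7  6 16 17
 9  8  6 14 15 15 13 19 20 19 12 17 18 19 18  8  7 11 12  7  8  6 13 16
 9  9  6 13 13 15 15 13 17 19 14 14 17 17 17 16 14 10 14 12  8  7  8 17
 9  9  6 10 12 16 15  8  7  8 10 11 14 14 14 14 15 14 14 14 10  8  5 14
12  9  7  6 11  8  8  7  6  7  6  8  9  9  9 10 10 14 14 15 11  8  6 11
13  9  8  6 13  7  8  8  8  7  7  6  5  5  5 10 13 15 15 15 14  8  7  6
17  9  9  7 12 13 14 11  8  8  7 11 13 15 14 13 13 14 15 15 15  8  8  6
17  9  9  7  7 14 15 15 15 15 12 11  8 10 12 13 13 
[... 768 characters left out ...]
0 10 10 10 16 19 19 18 11 13 17 17 17 18 18 18 18 18
10 10 10 10 10 10 10 10 10 11 16 17 18 18 15 13 17 17 18 18 18 18 18 18
10 10 10 10 10 10 10 10 11 11 16 16 15 15 13 14 16 16 18 18 18 18 18 18
10 10 11 11 10 10 16 13 11 17 18 18 15 11 11 15 13 16 17 18 18 18 18 18
10 10 10 10 10 14 18 10 11 13 13 13  7  6 13 13 14 15 16 18 18 18 18 18
10 10 11 10 11 18 18 10 10 10  9  6  6 10 11 13 15 15 15 17 18 18 18 18
18 18 18 18 18 18 11 10 10 10 14 16 12 13 13 14 15 15 14 18 18 18 18 18
18 18 18 18 18 12 10 10 10 14 18 16 15 15 14 15 15 16 17 18 18 18 18 18
18 18 18 18 18 17 16 16 17 18 18 18 15 15 15 15 15 17 18 18 18 18 18 18
18 18 18 19 19 18 18 18 18 18 18 18 15 15 15 15 17 18 18 18 18 18 18 18
```

move_arm(motion=[[[0.01,-0.12,0],0],[[0.01,-0.242,-0.1],0],[[0.01,-0.242,-0.3],0],[[0.01,-0.242,-0.5],0],[[0.01,-0.242,-0.55],0],[[0.01,-0.242,-0.565],0],[[0.01,-0.242,-0.565],0]])

```text
clock: 80.5
position: [463.2, -316.2, 49.9]
ee_rot: [0.569, 3.088, 0.001]
force: [-0.1, 0.3, -0.6]
finger_gap: 69.8
grasp_force: 0.0
```

move_arm(motion=[[[0,0,0],0],[[0,0,0],0],[[0,0,0],0],[[0,0,0],0],[[0,0,0],0],[[0,0,0],0],[[0,0,0],0],[[0,0,0.1],0],[[0,0,0.35],0],[[0,0,0.55],0]], fingers=15)

```text
clock: 81.5
position: [462.1, -316.0, 160.0]
ee_rot: [-0.57, -3.089, -0.004]
force: [0.9, -0.9, -0.7]
finger_gap: 31.9
grasp_force: 29.9
```

```bash
python3 -c "
from h import *;st()
s=read_camera('scene'); u,v=proj('scene',np.array([[458,-324,140]]))[0].astype(int); g=s[v-20:v+30:2,u-24:u+24:2].astype(int).sum(2)//30
for r in g: print(' '.join('%2d'%x for x in r))"
```

```text
t 81.5 p [ 462.1 -316.   160. ] padline 69.1 tilt [-0.     0.002] F [ 0.9 -0.9 -0.7] gap 31.9 g 29.9
 7  8  5  5  7  6  6  6  5  6  7  9  2  0  1  1  3  5  6  5  4  5  7  5
 5  4  5  4  6  6  7  6  6  3  4  9  8  8  5  3  5  5  9 10  9  8  7 11
 5  4  4  3  4  5  5  6  5  1  2  9  9  9  8  6  5  5  9  9  9  9  5 11
 6  5  4  2  2  2  5  5  6  1  0 10 10 10  9  7  6  5  8 10  9  9  9  9
 8  5  5  2  3  2  2  5  7  3  1  7  9  9  8  6  6  5  7  9  9  9  9  9
 9  8  7  3  3  2  5  7  6  5  0  7  9  8  6  6  7  5  7  9  9  9  9  9
 9  9  9  5  4  3  7  7  7  5  1  5  8  8  6  6  6  5  6  8  8  8  8  8
 9  8  9  8  9  8  7  7  7  7  1  4  8 10  9  7  7  5  5  8  9  9  9  9
 9  8  9  8  9  9  8  8  7  7  1  1  9 11 10  7  7  5 11  9  9  8  8  8
 9  9  9  9  8  9  9  9  8  6  3  5  8 10  9  7  7  9 11  9  9  8  8  8
 8  8  8  8  8  8  9  9  9  7  5  7  8  9  9  7  6  8 11  9  8  9  9  9
 9  9  9  9  9  9  9  9  8  9  6  7  7  7  7  8  6  7 11 11 13 15 16 16
 9  8  8 10 11 13 15 16 17 14  8  8  7  5  5  9  6 10 15 18 18 18 18 16
18 18 18 18 18 18 18 18 18 18 15 12  7  5  6  6  8 12 16 18 18 18 17 16
18 18 18 18 18 18 18 18 18 18 18 18 11  6  6  9 11 16 18 18 18 17 16 16
18 18 19 18 18 18 18 18 18 18 18 18 18 17 17 17 18 18 18 18 18 17 16 16
18 18 18 18 18 18 18 18 18 18 18 18 18 18 18 18 18 18 18 18 17 17 18 18
18 18 18 19 18 18 18 18 18 18 18 18 18 18 18 18 18 18 18 18 18 18 18 18
18 18 18 18 18 18 18 18 18 18 18 18 18 18 18 18 18 18 18 18 18 18 18 18
18 18 18 18 18 18 18 18 18 18 18 18 18 18 18 18 18 18 18 18 18 18 18 17
18 18 12 18 18 18 18 18 18 18 18 18 18 18 18 18 18 18 18 18 18 18 18 17
10 10 10 15 18 18 18 18 18 18 18 18 18 18 18 18 18 18 18 18 18 18 18 16
10 10 10 10 13 17 18 18 18 18 18 18 18 18 18 18 18 18 18 18 18 18 18 18
10 10 10 10 10 10 10 16 18 18 18 18 18 18 18 18 18 18 18 18 18 18 18 18
10 10 10 10 10 10 10 11 18 18 18 18 18 18 18 18 18 18 18 18 18 18 18 18
```

move_arm(motion=[[[0.05,0.2,0],-0.07],[[0.1,0.45,0],-0.14],[[0.1,0.7,0],-0.21],[[0.1,1,0],-0.28],[[0.1,1,0],-0.35],[[0.1,1,0],-0.42],[[0.1,1,0],-0.49],[[0.1,1,0],-0.56],[[0.1,1,0],-0.617]])

```text
clock: 82.45
position: [481.7, -116.4, 158.5]
ee_rot: [-2.321, -2.116, -0.0]
force: [0.3, 0.4, -0.9]
finger_gap: 31.7
grasp_force: 29.9
```

move_arm(motion=[[[0,0.25,0],0],[[0,0.5,0],0],[[0,0.75,0],0],[[0,1,0],0],[[0,1,0],0]])

```text
clock: 82.95
position: [481.4, 92.6, 159.1]
ee_rot: [-2.299, -2.135, -0.008]
force: [-0.5, -0.3, -0.3]
finger_gap: 31.5
grasp_force: 29.9
```

move_arm(motion=[[[0,0.25,0],0],[[-0.05,0.5,0],0],[[-0.15,0.75,0],0],[[-0.25,1,0],0],[[-0.36,1,0],0],[[-0.36,1,0],0]])

```text
clock: 83.55
position: [405.4, 285.2, 158.4]
ee_rot: [-2.306, -2.129, 0.004]
force: [0.2, -0.6, -1.2]
finger_gap: 31.9
grasp_force: 29.9
```

```bash
python3 -c "
from h import *;st()"
```

```text
t 83.5 p [405.4 285.2 158.4] padline 175.4 tilt [-0.004  0.   ] F [ 0.2 -0.6 -1.2] gap 31.9 g 29.9
```

move_arm(motion=[[[0.03,0.15,0],0],[[0.03,0.275,0],0],[[0.03,0.275,-0.15],0],[[0.03,0.275,-0.35],0],[[0.03,0.275,-0.46],0],[[0.03,0.275,-0.5],0],[[0.03,0.275,-0.51],0],[[0.03,0.275,-0.515],0],[[0.03,0.275,-0.515],0]])

```text
clock: 84.45
position: [416.8, 338.2, 57.1]
ee_rot: [2.317, 2.122, 0.003]
force: [-0.2, 0.4, -0.4]
finger_gap: 32.0
grasp_force: 29.9
```

```bash
python3 -c "
from h import *;st()"
```

```text
t 84.5 p [416.8 338.2  57.1] padline 175.0 tilt [0.002 0.001] F [-0.2  0.4 -0.4] gap 32.0 g 29.9
```

move_arm(motion=[[[-0.02,0,-0.008],0],[[-0.02,0,-0.014],0],[[-0.02,0,-0.018],0],[[-0.02,0,-0.018],0]])

```text
clock: 84.85
position: [412.7, 338.2, 55.3]
ee_rot: [2.316, 2.121, 0.005]
force: [-0.7, -2.5, 19.7]
finger_gap: 31.9
grasp_force: 29.9
```

move_arm(motion=[[[0,0,0],0],[[0,0,0],0],[[0,0,0],0],[[0,0,0],0],[[0,0,0.15],0],[[0,0,0.4],0],[[0,0,0.6],0],[[0,0,0.8],0],[[0,0,0.8],0]], fingers=54)

```text
clock: 85.75
position: [414.2, 340.3, 217.3]
ee_rot: [2.316, 2.122, 0.016]
force: [0.4, 0.0, 0.4]
finger_gap: 54.1
grasp_force: 0.0
```

move_arm(motion=[[[0.3,-0.3,0.1],0],[[0.3,-0.6,0.1],0],[[0.3,-0.8,0.1],0],[[0.3,-1,0.1],0],[[0.3,-1,0.1],0],[[0.3,-1,0.1],0]])

```text
clock: 86.35
position: [471.8, 133.8, 231.5]
ee_rot: [2.323, 2.115, -0.004]
force: [-0.4, -0.6, 0.7]
finger_gap: 53.9
grasp_force: 0.0
```

move_arm(motion=[[[0,-0.3,0],0],[[0,-0.6,0],0],[[0,-0.8,0],0],[[0,-1,0],0],[[0,-1,0],0],[[0,-1,0],0]])

```text
clock: 86.95
position: [472.2, -61.5, 231.9]
ee_rot: [-2.317, -2.12, -0.001]
force: [0.5, 0.9, -0.5]
finger_gap: 53.8
grasp_force: 0.0
```

```bash
python3 - <<'E'
from h import *
st()
s=read_camera('scene'); a=cv2.GaussianBlur(s,(3,3),0).astype(float); q=a[...,0]/(a[...,2]+8)*10; g=s.astype(int).sum(2)//30
u,v=proj('scene',np.array([(484,336,30)]))[0].astype(int); print("tray",u,v)
for r in g[v-34:v+50:2,u-34:u+44:2]: print(''.join(chr(97+int(x)) if x<26 else '*' for x in r))
for P in ((509,128,40),(479,-102,40)):
    u,v=proj('scene',np.array([P]))[0].astype(int); print(u,v)
    for r in q[v-26:v+30:2,u-32:u+32:2]: print(''.join('#' if x>=25 else ('o' if x>=18 else '.') for x in r))
E
python3 chk.py
```

```text
t 87.0 p [472.2 -61.5 231.9] padline 174.9 tilt [-0.     0.001] F [ 0.5  0.9 -0.5] gap 53.8 g 0.0
tray 433 195
jjiiiiiiiiiiiiihiiiiiiiiiiiiiiiijijijjj
iiiiiiiiiiiiiiiiiiiiiiiiijijjiijjjkljii
jiiijiijiiijiijjiiiklmopqqqqqqqrrrrrojj
jijijlmoqrppqqrrrrrrrrrrrrrrrrrrrrrrrnj
rssrnnmmmmmmlllllllkkkkprrrrrrrrrrrrrqk
rrsrlmgggggghhggghgikgfmrrrrrrrrrrrrrro
spmmhmmmmmmmmmmmmmlotofhqrrrrrrrrrrrrrr
rrjjhionomrsrnqssoijomhgorrrrrrrrrrjlmp
rrojigopppottopsssqhijihkrrrrrrrrrrrrrp
rrojjfopppmklnmpnqqpnohifprrrrrrrrrrrrr
ssskjgloqlkjigillmmmooligmrrrrrrrrrrrrr
rrslkigmiiihhhgggfhmoppihhqrrrrrrrromrr
srrnkjgniiiiiglooonnoppligorrrrrrrrqmpp
rsrskjhmpppoolhhjlmnnprnihlrrrrrrrrrrrr
rrrrkjhipppoqonnprrnklqrlhfprrrrrrrrrrr
rrrrnjigoppmstsmqsssjhlmggfnqrrrrrrrrrr
prrrojjgnnppnstoorrsqokmkhhhrrrrrrrrrrr
ppssqjkglnppigiklopoopnnnkiforsrrrrrrrr
pppsrnjhgliiighgijjjkkoopliglrrrrrrrrrr
pppqsmjifnhiiihhgggflnoppoihgprrrrrrrrr
pppprqjkgmooliihlooonnopppiignqrrrrrrrr
pppppskjihpppppmlikmnnonopsohjrrrrrrrrr
ppppppkkigopppoqsrnorrsnilqqkgorrrrrrrr
ppppppljjgnpppomttsnrstsihkkggmrrrrrrrr
pppppplhjgkopppllosnprrrqpkii
[... 2258 characters left out ...]
.......ooooooooo####oooooo......
........ooooooooooooooooo.......
........oooooooooooooooo........
..........ooooooooooooo.........
............oooooooo............
................................
................................
................................
................................
jag (np.int64(294), np.int64(199)) changed px 366 med 4.0
A (np.int64(266), np.int64(246)) changed px 324 med 4.0
B (np.int64(223), np.int64(239)) changed px 267 med 15.0
C (np.int64(221), np.int64(204)) changed px 1102 med 50.0
bowl (np.int64(347), np.int64(248)) changed px 72 med 2.0
jar (np.int64(446), np.int64(255)) changed px 237 med 17.0
stick (np.int64(229), np.int64(282)) changed px 0 med 4.0
```

All three doves stand alike in the tray. The jaguar and the cup are centred on their new mats, the pellets are in the bowl, and the arm is clear. I'm handing the job in.

```bash
python3 -c "
from bench import ctrl
print(ctrl.close_job())"
```

```text
the job is handed in; nothing more can be done
None
```

The job is handed in, with no verdict returned: both pellets I could find are in the bowl, the jaguar stands on mat_b and the cup on mat_a, all three doves are upright in the tray, and in the last camera check the bowl, jar and stick looked undisturbed.

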